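Close down the dough bench: scrapers to wash, jar shut, sign to clean

ROBOT

A 6-joint arm with a two-finger parallel gripper is mounted at the origin on the work surface. World frame = base frame: x ahead of the robot, y to its left, z up, the work surface at z = 0. Lengths are in m, angles in rad, forces in N, time in s.
With the tool pointing down it reaches from about 0.35 to 0.775 m from the base axis. Payload 7.3 kg.
Tool frame: the origin (TCP) lies midway between the tips of the shut fingers; the grasp point (between the pads) lies 19 mm behind it; z points along the fingers, y is the direction in which the jaws open and shut (so a half turn about z gives the same grasp; the last joint's range is limited). The gripper opens to 92 mm and grips with 3 to 60 N. Pads are 19 mm wide; open, the fingers measure 130 mm over their backs; the gripper's body (75 mm by 190 mm) begins 47 mm behind the grasp point.
Start: joints at [-1.285, 0.342, 1.524, -0, 1.275, -0.146], TCP at [0.22, -0.477, 0.227] pointing down, gripper open.
Joint ranges: [-2.53, 2.53], [-0.77, 2.02], [0.04, 2.7], [-1, 4.14], [0.28, 2.66], [-3.11, 3.11]. Speed limits (rad/s): [2.57, 2.57, 3.14, 3.14, 3.14, 3.14].

INTERFACE

Orientations are given as [roll, pitch, yaw] about the fixed x, y, z axes, in that order (R = Rz(yaw) Ry(pitch) Rx(roll)).
In Python, from cell import robot gives the robot as it stands.
- The arm moves only by the tool step_arm, never from a script. Its argument "moves" is a list that holds one entry, the list of rows, each a list of 4 numbers: the shift along the tool's x, y, z in m, then the turn about the tool's z in rad. In form: [[[dx, dy, dz, roll], ...]]. A call has 1 to 8 rows; each row shifts and turns the commanded pose from where the row before left it, along the tool's axes as they then stand; what a row does not reach is not made up. A row lasts 1/12 s, in which the tool goes at most 41.7 mm and 7.16 degrees, less where a joint would pass 70% of its speed; a pose out of reach is approached as far as the arm can. A call with a gripper value outside its range is refused whole. "hand" is the opening, from 0 (shut) to 1 (fully open), set as the call begins (left out, the last holds). The fingers move at their own pace and stop on an object; "force" is the grip in N (left out, the last holds). Time passes only in rows, so rows that do not move let the fingers close. It gives the time, the measured TCP pose, the force and the opening at its end, in the units of the state.
- robot.observe(): the state, without advancing time (a new reading comes with each control period).
- robot.read_camera(name): name is "scene" or "side" or "wrist"; returns a dict with "frame" (384x512x3 uint8, red, green, blue), "fovy" (degrees; the focal length in pixels is half the picture's height over the tangent of half this angle, whatever the lens; pixels are square), "cx", "cy" (the principal point, pixels), "R" (3x3) and "t" (3): a world point X has camera coordinates R X + t. Camera axes: x right, y down, z forward; pixel columns grow to the right and rows downward; lengths in m; the calibration is good to about 2 mm. A picture is of the moment at which its call begins. There is no depth.
- robot.hand_in(): hands the job in, once; it reports no verdict.
The state is a dict: "time": time; "qpos": joint angles; "qvel": joint speeds; "joint_efforts": joint torques, N m; "tool_pos": TCP position; "tool_rot": TCP orientation; "contact_force": force on the tool from outside, world axes, zero at the start; "torque": the same for the moment, N m; "opening": finger opening in m.
Only numpy, scipy, OpenCV 4.12 (cv2) and the standard library are available. Lean on these libraries where they do the work, as an engineer would, in place of code of your own. Each camera call takes 0.05 s, during which the arm holds its last target.

TASK

Close down the dough bench: put every flat steel dough scraper from the raised wooden board into the grey wash tub so that it lies down inside below the rim (they are too thin to pick up where they lie: slide each one until it overhangs the board's edge and pinch it there), and screw the topping jar's cap fully home, in any order. Only when all that is done, turn the two-sided sign half a turn, so that its tick face looks towards the robot's side, square with its foot. Leave everything else on the bench where it is and the jar standing upright.

Things in the scene. Friction and masses are not known exactly. Their poses are not given: they have to be found in the camera images.
- board: Raised wooden dough board, a solid block 280 (x) x 360 (y) x 60 mm high, fixed to the bench. Origin: centre of its underside; its top is 60 mm above the bench. Its -x face (140 mm from the origin, towards the robot) is the free edge over which scrapers can overhang; there is nothing tall in front of it.
- scraper_1: Flat dough scraper, a plain steel plate 150 (x) x 50 (y) x 3 mm, about 0.15 kg, on the raised board, pointing at the near edge. Origin: centre of its underside; x along its length (a bright bevel strip marks the +x end), z up. Pressed from above with the fingertips (5 to 20 N) it slides along with them. Two or all three are there, alike, about 100 mm apart side by side.
- scraper_2: Flat dough scraper, a plain steel plate 150 (x) x 50 (y) x 3 mm, about 0.15 kg, on the raised board, pointing at the near edge. Origin: centre of its underside; x along its length (a bright bevel strip marks the +x end), z up. Pressed from above with the fingertips (5 to 20 N) it slides along with them. Two or all three are there, alike, about 100 mm apart side by side.
- scraper_3: Flat dough scraper, a plain steel plate 150 (x) x 50 (y) x 3 mm, about 0.15 kg, on the raised board, pointing at the near edge. Origin: centre of its underside; x along its length (a bright bevel strip marks the +x end), z up. Pressed from above with the fingertips (5 to 20 N) it slides along with them. Two or all three are there, alike, about 100 mm apart side by side.
- tub: Grey plastic wash tub, open on top, 240 (x) x 170 (y) x 60 mm high outside, walls and floor 5 mm, fixed to the bench beside the board. Origin: centre of its underside; x along its length.
- jar: Topping jar, glass, loose, 0.8 kg, 76 mm in diameter, shoulder 80 mm high, with the white screw cap on top. Origin: centre of its underside; z up. A small black ridge stands on its shoulder at +x.
- cap (a joint): White screw cap, 52 mm in diameter, 25 mm high, underside 83 mm above the jar's underside; the shoulder below is wider. Turns in place on the jar's axis, clockwise from above closes: 0 = loose, 2.6 rad = fully home (hard stop), its black rib then in line with the ridge on the shoulder. Starts at 0.2 to 0.9; stays where left (friction 0.05 N m).
- cap_top (a point): Centre of the top of the cap, on the axis, 108 mm above the jar's underside. Its x axis points along the black rib.
- sign: Foot of the two-sided status sign, black, 70 (x) x 110 (y) x 15 mm, fixed, with a short steel post. Origin: centre of its underside, on the vertical pivot axis. Its -x side is the front, towards the robot.
- panel (a joint): White panel 110 wide, 10 thick, 85 mm high (53 to 138 mm above the foot's underside), pivoting about the vertical through its middle. 0: wide along the foot's y, loaf picture to the foot's -x, tick to +x. Grows counter-clockwise from above; 3.14 = half a turn, tick to -x. Stops at -0.4 and 3.55, so turn it counter-clockwise. Starts within 0.25 of 0; stays where left (friction 0.04 N m).
- panel_top (a point): Middle of the panel's top edge, on the pivot axis, 138 mm above the foot's underside; its x axis is the panel's normal (through the 10 mm thickness, pointing out of the tick face), y along its width.
- shaker: Bystander: white salt shaker, 40 mm in diameter, 75 mm high, standing at the back of the raised board among the scrapers. Must not be moved. Origin: centre of its underside.
- bowl: Bystander: steel bowl, 90 mm across, 45 mm high, behind the tub. Must not be moved. Origin: centre of its underside.
- brush: Bystander: wooden pastry brush, 170 mm long, lying in front of the board. Must not be moved. Origin: underside, about mid-length; x along it.
- cutter: Bystander: steel ring cutter, 70 mm in diameter, 35 mm high, in front of the board. Must not be moved. Origin: centre of its underside.
- loaf: Bystander: long bread loaf, 170 x 70 x 70 mm, at the right. Must not be moved. Origin: centre of its underside.
Mind the look-alikes: they are no part of the job. What is shaped like the scraper_3 but red is not meant.

How it is judged:
By the outcome, as a careful person would: the job done as asked, in the order asked, and still so for the second after the job is handed in, with the robot touching nothing.
Of scraper_1, scraper_2, scraper_3 only 2 to 3 are there at a start; the rules pass over those that are not, and their reading is None.
At some moment in a run one of scraper_1, scraper_2, scraper_3, jar may be knocked a few centimetres aside while the robot is not near it.
It also fails if it takes over 192 s, if anything falls off the work surface, if the arm or the gripper's body presses on something with over 40 N, if the wrist force passes 120 N, or if a joint passes its speed limit or range.

## Working session

There is one attempt and no reset: what is moved stays moved. The work goes in short steps, Python scripts to look and compute and a tool call to move; the robot and the scene stay as the last step left them, time stands still between calls to the robot, and variables do not carry over. Pictures are saved under pics/ and viewed, and the job is handed in when it is done.

Besides the shell and the picture viewer there is one more tool, called after "Emit:" by a JSON object that holds its "fn" and its "kwargs", one argument or row to a line. step_arm: Moves the arm, as the interface text tells. Its arguments: {"type":"object","properties":{"moves":{"type":"array","items":{"type":"array","items":{"type":"array","items":{"type":"number"}}}},"hand":{"type":"number"},"force":{"type":"number"}},"required":["moves"]}

```bash
ls; mkdir -p pics; cat > h.py <<'E'
import numpy as np, cv2
from cell import robot
def cam(n):
    c=robot.read_camera(n); c['f']=c['frame'].shape[0]/2/np.tan(np.radians(c['fovy'])/2); c['R']=np.array(c['R']);c['t']=np.array(c['t']);return c
def ray(c,u,v):
    d=c['R'].T@np.array([(u-c['cx'])/c['f'],(v-c['cy'])/c['f'],1]); o=-c['R'].T@c['t']; return o,d
def onz(c,u,v,z):
    o,d=ray(c,u,v); return o+d*(z-o[2])/d[2]
def proj(c,X):
    p=c['R']@np.array(X)+c['t']; return c['f']*p[0]/p[2]+c['cx'],c['f']*p[1]/p[2]+c['cy']
def save(c,n,crop=None,s=1):
    f=c['frame'][:,:,::-1]
    if crop: f=f[crop[1]:crop[3],crop[0]:crop[2]]
    f=cv2.resize(f,None,fx=s,fy=s,interpolation=cv2.INTER_CUBIC)
    cv2.imwrite('pics/'+n+'.png',f)
E
python3 - <<'E'
from h import *
for n in ['scene','side','wrist']:
    c=cam(n); save(c,n+'0',s=1.5); print(n,c['fovy'],c['cx'],c['cy'],-c['R'].T@c['t'],c['R'][2])
print(robot.observe())
E
```

```text
pics
scene 45.4175718983996 250.13158449800136 195.2108186308186 [1.24462934 0.65494761 1.06227421] [-0.53634575 -0.50707655 -0.67469001]
side 43.21758107521112 258.43800884740557 198.72579146176196 [ 0.03709328 -1.08570826  0.8651314 ] [ 0.31679524  0.76305397 -0.56337325]
wrist 58.41605486242478 254.98860875700737 189.22595769538208 [ 0.29210142 -0.44413769  0.38427333] [-0.26681943 -0.12127118 -0.95608613]
{'time': 0.15, 'qpos': array([-1.28498638e+00,  3.42579717e-01,  1.52477813e+00,  5.93154627e-05,
        1.27538945e+00, -1.46086479e-01]), 'qvel': array([-0.00012868, -0.00170524, -0.00183064,  0.00016267, -0.00063028,
        0.00039995]), 'joint_efforts': array([-6.31206149e-04, -4.31470656e+01, -2.44352746e+01,  7.16937915e-02,
        5.37150598e-02, -7.91618572e-05]), 'tool_pos': array([ 0.21967451, -0.47651138,  0.22620256]), 'tool_rot': array([-3.14045857e+00, -2.24200009e-04,  4.31879002e-01]), 'contact_force': array([-0.48170818, -0.32011951,  0.76832076]), 'torque': array([ 0.00210048, -0.05432634, -0.01843957]), 'opening': 0.09172765516027843}
```

View pics/scene0.png

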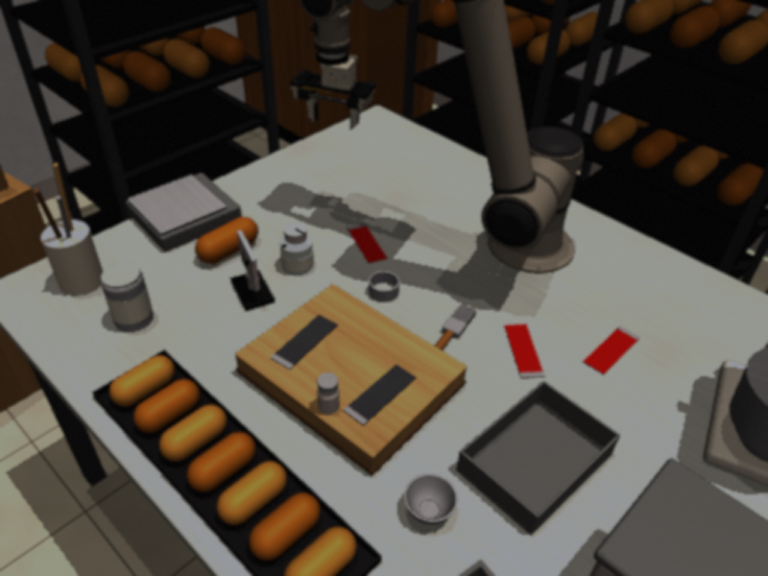

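View pics/side0.png

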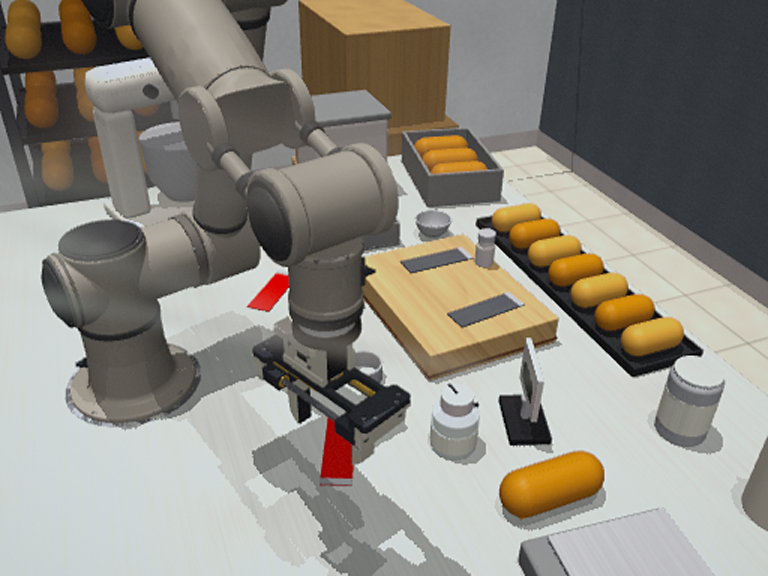

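View pics/wrist0.png

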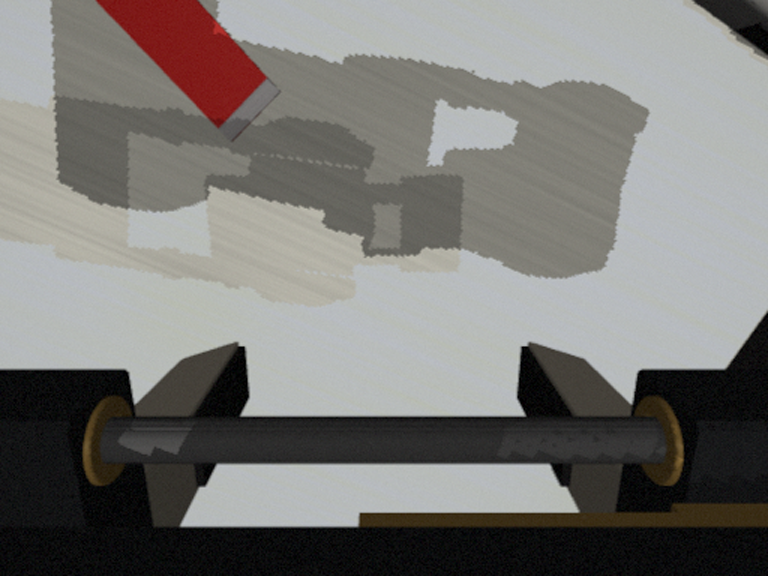

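The scene view (1.5x) shows two grey scrapers on the board at about (305,341) and (381,394). The other pieces sit at: shaker (328,393), tub (538,455), jar (297,250), sign (250,270), cutter (383,286) and brush (455,325). Three red look-alikes lie on the bench at (367,245), (523,350) and (611,350). They are red and not on the board, so they are not meant. Next I measure.

```bash
python3 - <<'E'
from h import *
c=cam('scene'); s=cam('side')
save(c,'sc1',(150,130,330,320),4); save(s,'sd1',(230,140,400,320),4)
# scraper masks
for n,cc,(x0,y0,x1,y1) in [('scene',c,(150,185,315,320)),('side',s,(240,155,375,255))]:
    f=cc['frame'].astype(int); m=np.zeros(f.shape[:2],np.uint8)
    sub=f[y0:y1,x0:x1]; mx=sub.max(2);mn=sub.min(2)
    m[y0:y1,x0:x1]=((mx-mn<25)&(mx<130))*255
    cs,_=cv2.findContours(m,cv2.RETR_EXTERNAL,cv2.CHAIN_APPROX_NONE)
    for k in cs:
        a=cv2.contourArea(k)
        if a<150: continue
        r=k[:,0,:]
        P=np.array([onz(cc,u,v,.063)[:2] for u,v in r])
        rect=cv2.minAreaRect((P*1000).astype(np.float32))
        print(n,a,r.mean(0),rect)
for n,cc,pts in [('scene',c,[(335,287),(466,369),(237,357),(372,462)]),('side',s,[(431,363),(558,322)])]:
    for p in pts: print(n,p,onz(cc,p[0]/1.5,p[1]/1.5,.06))
for p in [(541,386),(617,436),(459,462),(531,522)]: print('tub rim',onz(c,p[0]/1.5,p[1]/1.5,.06))
E
```

```text
scene 243.0 [309.15625  307.890625] ((644.3958740234375, 298.4727478027344), (81.341796875, 37.945159912109375), 38.68904113769531)
scene 431.0 [169.75   300.5625] ((906.6624145507812, 33.83006286621094), (210.1141815185547, 88.5948486328125), 89.86848449707031)
scene 205.5 [217.93442623 263.78688525] ((716.0400390625, 40.43058395385742), (74.3643569946289, 33.84510040283203), 46.97362518310547)
scene 657.5 [252.27956989 262.82795699] ((640.8885498046875, 103.55960083007812), (147.30223083496094, 47.09602737426758), 3.0809950828552246)
scene 641.0 [232.93820225 280.38483146] ((724.3588256835938, 90.78207397460938), (248.81240844726562, 448.4490051269531), 40.76762390136719)
scene 524.0 [202.02325581 227.60465116] ((652.2940063476562, -95.91252136230469), (148.16598510742188, 46.87495422363281), 9.068772315979004)
scene 1006.5 [284.24561404 199.81754386] ((432.4656677246094, 1.9298553466796875), (216.48184204101562, 265.7969970703125), 46.03731918334961)
scene 479.5 [167.61728395 194.43209877] ((635.2047729492188, -285.3673400878906), (119.18724060058594, 75.76160430908203), 68.818771
[... 361 characters left out ...]
96875), (87.63762664794922, 314.2148742675781), 2.3651936054229736)
side 340.0 [246.16463415 175.7195122 ] ((513.9672241210938, 101.00748443603516), (319.0456848144531, 87.99960327148438), 69.9517822265625)
scene (335, 287) [ 0.49740149 -0.17226488  0.06      ]
scene (466, 369) [0.47705804 0.17686814 0.06      ]
scene (237, 357) [ 0.77336984 -0.1554925   0.06      ]
scene (372, 462) [0.75559146 0.19714987 0.06      ]
side (431, 363) [ 0.48598334 -0.20761367  0.06      ]
side (558, 322) [ 0.76179279 -0.18150178  0.06      ]
tub rim [0.4082775  0.30344251 0.06      ]
tub rim [0.40738487 0.4645409  0.06      ]
tub rim [0.64979273 0.30138491 0.06      ]
tub rim [0.65448488 0.45325961 0.06      ]
```

View pics/sc1.png

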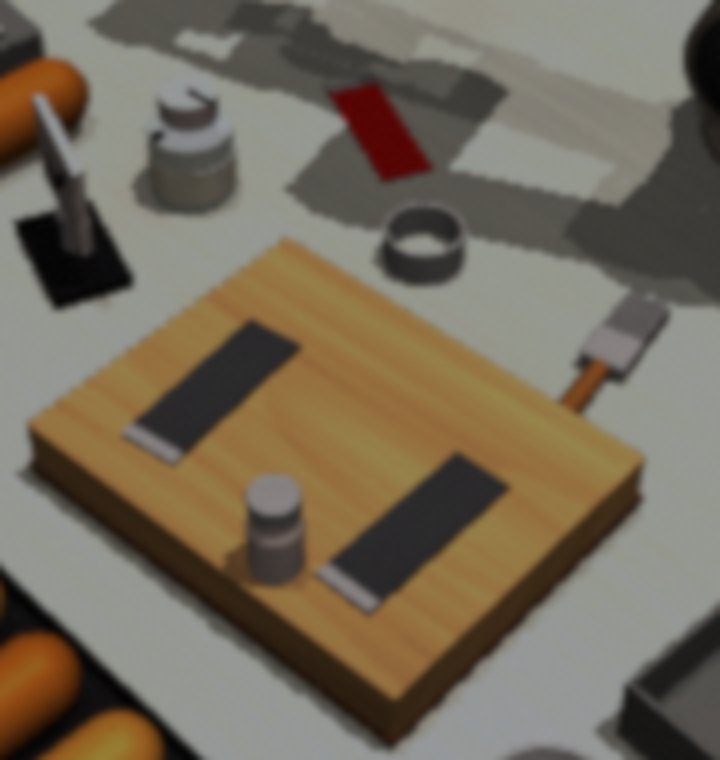

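View pics/sd1.png

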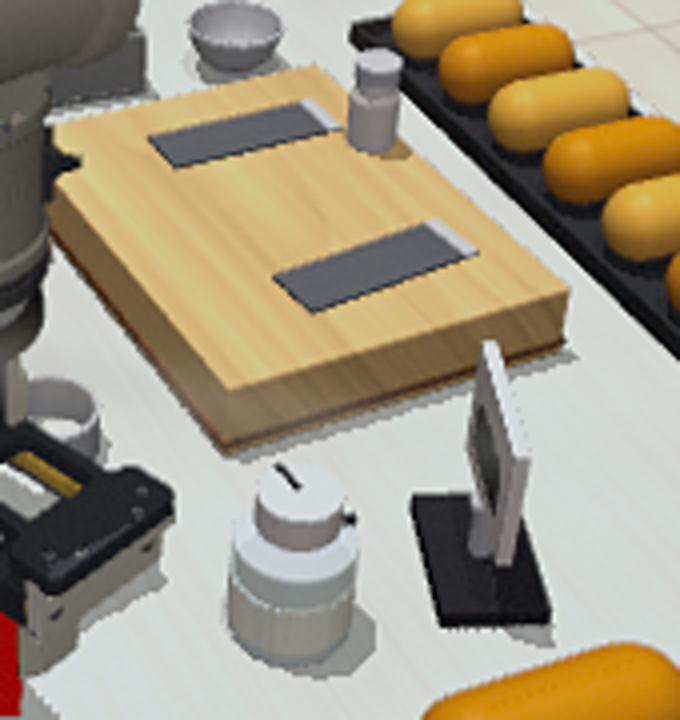

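```bash
cat >> h.py <<'E'
def tri(a,pa,b,pb):
    o1,d1=ray(a,*pa);o2,d2=ray(b,*pb);d1=d1/np.linalg.norm(d1);d2=d2/np.linalg.norm(d2)
    A=np.array([d1,-d2]).T; s=np.linalg.lstsq(A,o2-o1,rcond=None)[0]
    p,q=o1+s[0]*d1,o2+s[1]*d2
    return (p+q)/2,np.linalg.norm(p-q)
def go(x,y,z,yaw=None):
    s=robot.observe(); p=s['tool_pos']; w=s['tool_rot'][2]
    d=np.array([x,y,z])-p
    def tf(w): return np.round(1000*np.array([np.cos(w)*d[0]+np.sin(w)*d[1], np.sin(w)*d[0]-np.cos(w)*d[1], -d[2]]),1)
    print('pos',np.round(p,4),'yaw',round(w,4),'d_tool mm (current yaw)',tf(w))
    if yaw is not None: print('  turn',round(w-yaw,4),'then d_tool',tf(yaw))
E
python3 - <<'E'
from h import *
c=cam('scene'); s=cam('side')
S=lambda x,y:(150+x/4-.4,130+y/4-.4); D=lambda x,y:(230+x/4-.4,140+y/4-.4)
for n,p in [('nr',(287,238)),('nl',(643,457)),('fr',(30,427)),('fl',(393,705))]: print(n,onz(c,*S(*p),.06))
for n,p in [('nr',(228,388)),('fr',(570,290)),('fl',(315,67))]: print('side',n,onz(s,*D(*p),.06))
print('cap',tri(c,S(188,92),s,D(301,491)),onz(c,*S(188,92),.108),onz(s,*D(301,491),.108))
print('ridge',onz(c,*S(157,135),.083),onz(s,*D(349,520),.083))
print('rib sc',[onz(c,*S(*p),.109) for p in [(188,91),(210,103)]],'sd',[onz(s,*D(*p),.109) for p in [(279,467),(298,488)]])
print('foot sc',[onz(c,*S(*p),.015) for p in [(17,224),(95,205),(132,285),(55,307)]])
print('foot sd',[onz(s,*D(*p),.015) for p in [(412,495),(508,494),(548,607),(440,620)]])
print('panel sd',[onz(s,*D(*p),.138) for p in [(484,343),(497,343),(525,462),(512,460)]])
print('panel sc',[onz(c,*S(*p),.138) for p in [(37,95),(85,180),(78,178),(33,103)]])
print('cutter',onz(s,*D(60,400),.035),onz(c,*S(424,218),.035))
print('brush head', [onz(c,*S(*p),.01) for p in [(570,405),(640,320)]])
print('shaker top', onz(c,*S(275,493),.075+.06),onz(s,*D(380,60),.135))
E
```

```text
nr [ 0.49460936 -0.18478929  0.06      ]
nl [0.47124426 0.17097725 0.06      ]
fr [ 0.77130194 -0.16255536  0.06      ]
fl [0.75129826 0.19235045 0.06      ]
side nr [ 0.49355419 -0.18647689  0.06      ]
side fr [ 0.76894443 -0.17093507  0.06      ]
side fl [0.74377744 0.18281005 0.06      ]
cap (array([ 0.46524537, -0.34136953,  0.10810544]), np.float64(0.0027779018798989533)) [ 0.46391912 -0.34082308  0.108     ] [ 0.46637971 -0.34216439  0.108     ]
ridge [ 0.50176848 -0.33912383  0.083     ] [ 0.49579542 -0.35065819  0.083     ]
rib sc [array([ 0.46382132, -0.34085131,  0.109     ]), array([ 0.46131494, -0.31523543,  0.109     ])] sd [array([ 0.46303807, -0.31954179,  0.109     ]), array([ 0.46533368, -0.34018287,  0.109     ])]
foot sc [array([ 0.61535614, -0.39669775,  0.015     ]), array([ 0.55169214, -0.37013915,  0.015     ]), array([ 0.59328616, -0.26868925,  0.015     ]), array([ 0.65512532, -0.29188654,  0.015     ])]
foot sd [array([ 0.58544513, -0.28005965,  0.015     ]), array([ 0.64499887, -0.30153032,  0.015     ]), array([ 0.61366378, -0.3993693 ,  0.015     ]), array([ 0.54619535, -0.38538348,  0.015     ])]
panel sd [array([ 0.61664453, -0.28898381,  0.138     ]), array([ 0.62423505, -0.29182325,  0.138     ]), array([ 0.58059121, -0.39482644,  0.138     ]), array([ 0.5745149 , -0.39067905,  0.138     ])]
panel sc [array([ 0.58059765, -0.39203953,  0.138     ]), array([ 0.61999097, -0.278688  ,  0.138     ]), array([ 0.62239837, -0.28438164,  0.138     ]), array([ 0.58949336, -0.3856354 ,  0.138     ])]
cutter [ 0.39582491 -0.13034573  0.035     ] [ 0.37457956 -0.14355416  0.035     ]
brush head [array([0.43146842, 0.07223459, 0.01      ]), array([0.31705517, 0.04995937, 0.01      ])]
shaker top [0.72752346 0.05748804 0.135     ] [0.73050239 0.05724496 0.135     ]
```

```bash
python3 - <<'E'
from h import *
go(.645,-.098,.2,.155)
E
```

```text
pos [ 0.2197 -0.4767  0.2266] yaw 0.4318 d_tool mm (current yaw) [ 544.8 -166.    26.6]
  turn 0.2768 then d_tool [ 478.7 -308.5   26.6]
```

Emit:
{"fn": "step_arm", "kwargs": {
  "moves": [
    [[0,0,0,0.092],[0,0,0,0.092],[0,0,0,0.092],[0.03,-0.019,0,0],[0.03,-0.019,0,0],[0.03,-0.019,0,0],[0.03,-0.019,0,0],[0.03,-0.019,0,0]]
  ],
  "hand": 0.25
}}

```text
time: 1.02
tool_pos: [0.3541, -0.3585, 0.2268]
tool_rot: [3.141, -0.0, 0.155]
contact_force: [0.4, -0.6, 0.4]
opening: 0.0428
```

Emit:
{"fn": "step_arm", "kwargs": {
  "moves": [
    [[0.03,-0.019,0,0],[0.03,-0.019,0,0],[0.03,-0.019,0,0],[0.03,-0.019,0,0],[0.03,-0.019,0,0],[0.03,-0.019,0,0],[0.03,-0.019,0,0],[0.03,-0.019,0,0]]
  ]
}}

```text
time: 1.68
tool_pos: [0.5678, -0.1708, 0.2267]
tool_rot: [3.141, -0.0, 0.156]
contact_force: [0.3, -0.6, -0.4]
opening: 0.0232
```

Emit:
{"fn": "step_arm", "kwargs": {
  "moves": [
    [[0.03,-0.019,0,0],[0.03,-0.02,0,0],[0.02,-0.02,0.01,0],[0,0,0.01,0],[0,0,0,0],[0,0,0,0]]
  ]
}}

```text
time: 2.18
tool_pos: [0.6358, -0.1018, 0.2058]
tool_rot: [-3.141, 0.002, 0.156]
contact_force: [0.1, 0.3, 0.7]
opening: 0.0229
```

```bash
python3 - <<'E'
from h import *
go(.645,-.098,.1,.155)
c=cam('wrist'); save(c,'w1',s=1.5)
c=cam('scene'); save(c,'s1',s=1.5); c=cam('side'); save(c,'d1',s=1.5)
print(robot.observe()['contact_force'])
E
```

```text
pos [ 0.6358 -0.1018  0.2058] yaw 0.156 d_tool mm (current yaw) [  9.7  -2.4 105.8]
  turn 0.001 then d_tool [  9.7  -2.4 105.8]
[-0.90027738  0.91743589  0.44142089]
```

View pics/w1.png

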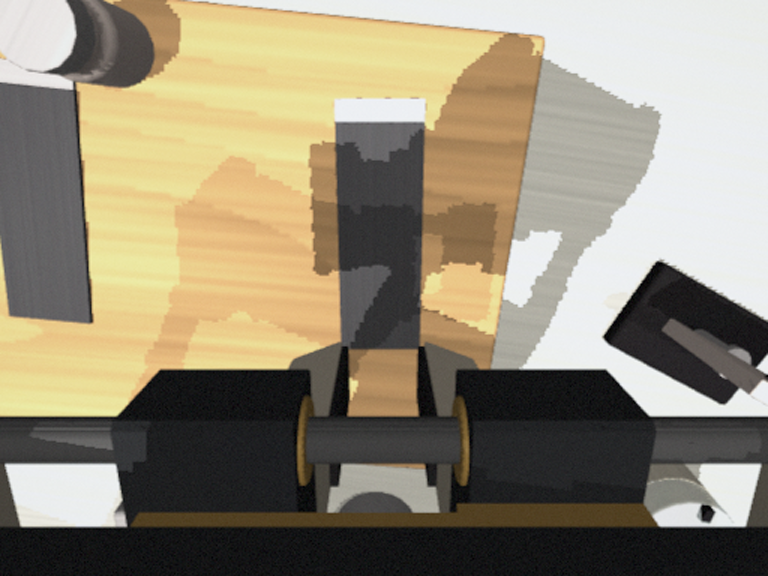

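View pics/s1.png

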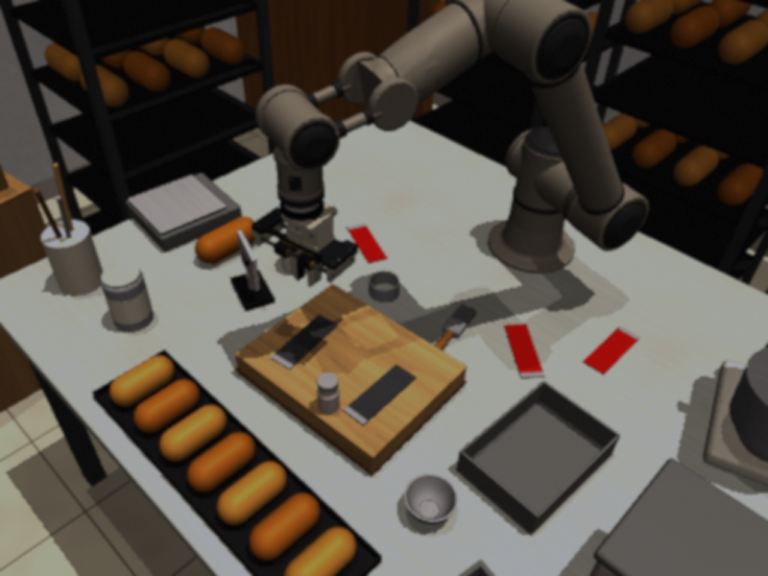

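The wrist view shows scraper A aligned with the jaws: top corners at (335,98) and (425,98), near end at y=349. I compute its pose from these.

```bash
python3 - <<'E'
from h import *
c=cam('wrist')
P=np.array([onz(c,u/1.5,v/1.5,.063) for u,v in [(335,98),(425,98),(421,349),(341,349)]])
print(P, P.mean(0)); d=(P[0]+P[1]-P[2]-P[3])/2; print(np.linalg.norm(d),np.arctan2(d[1],d[0]))
print('edge far-right corner',onz(c,545/1.5,37/1.5,.06))
P=np.array([onz(c,u/1.5,v/1.5,.063) for u,v in [(76,90),(92,322)]]);print(P)
E
```

```text
[[ 0.72561043 -0.06316414  0.063     ]
 [ 0.73329326 -0.11239615  0.063     ]
 [ 0.58409483 -0.13678226  0.063     ]
 [ 0.57621329 -0.08623407  0.063     ]] [ 0.65480295 -0.09964416  0.063     ]
0.15117158189970464 0.1576126203893485
edge far-right corner [ 0.77411698 -0.17127084  0.06      ]
[[0.70771942 0.07841757 0.063     ]
 [0.57040666 0.07090668 0.063     ]]
```

Emit:
{"fn": "step_arm", "kwargs": {
  "moves": [
    [[0.009,0,0.03,0],[0.009,0,0.03,0],[0,0,0.03,0],[0,0,0.03,0],[0,0,0.01,0],[0,0,0.004,0],[0,0,0,0],[0,0,0,0]]
  ]
}}

```text
time: 3.05
tool_pos: [0.6555, -0.0995, 0.0749]
tool_rot: [3.14, -0.003, 0.155]
contact_force: [-0.1, -0.5, 0.5]
opening: 0.0231
```

Emit:
{"fn": "step_arm", "kwargs": {
  "moves": [
    [[0,0,0.002,0],[0,0,0.002,0],[0,0,0,0],[0,0,0,0]]
  ]
}}

```text
time: 3.38
tool_pos: [0.6545, -0.0988, 0.0693]
tool_rot: [3.141, -0.001, 0.156]
contact_force: [-0.6, 0.4, 0.5]
opening: 0.023
```

Emit:
{"fn": "step_arm", "kwargs": {
  "moves": [
    [[0,0,0.002,0],[0,0,0.002,0],[0,0,0.001,0],[0,0,0,0],[0,0,0,0]]
  ]
}}

```text
time: 3.8
tool_pos: [0.6543, -0.0988, 0.0636]
tool_rot: [3.142, 0.0, 0.156]
contact_force: [0.8, 1.1, -0.3]
opening: 0.023
```

Emit:
{"fn": "step_arm", "kwargs": {
  "moves": [
    [[0,0,0.001,0],[0,0,0.001,0],[0,0,0,0],[0,0,0,0]]
  ]
}}

```text
time: 4.13
tool_pos: [0.6547, -0.0989, 0.0633]
tool_rot: [3.141, -0.001, 0.156]
contact_force: [-2.9, 0.4, 8.9]
opening: 0.0229
```

Emit:
{"fn": "step_arm", "kwargs": {
  "moves": [
    [[0,0,0.0007,0],[-0.008,0,0,0],[-0.008,0,0,0],[-0.008,0,0,0],[-0.008,0,0,0],[-0.008,0,0,0],[0,0,0,0]]
  ]
}}

```text
time: 4.72
tool_pos: [0.6155, -0.1057, 0.0633]
tool_rot: [3.14, -0.004, 0.156]
contact_force: [-1.7, -0.1, 10.7]
opening: 0.0227
```

```bash
python3 - <<'E'
from h import *
c=cam('wrist'); save(c,'w2',s=1.5)
E
```

```text
(no output)
```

View pics/w2.png

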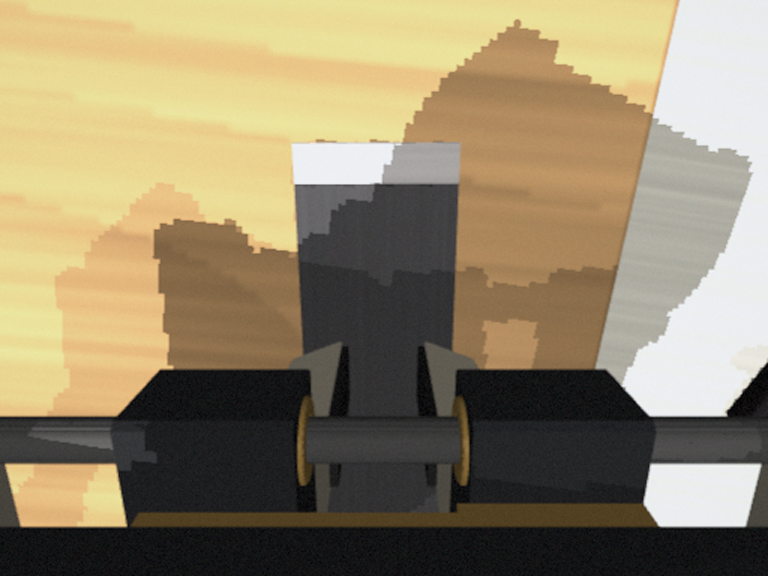

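The far bevel edge is at y=143, and the plate still looks aligned. I'll keep sliding and check how far it actually follows.

Emit:
{"fn": "step_arm", "kwargs": {
  "moves": [
    [[-0.008,0,0,0],[-0.01,0,0,0],[-0.01,0,0,0],[-0.01,0,0,0],[-0.01,0,0,0],[-0.01,0,0,0],[-0.01,0,0,0],[0,0,0,0]]
  ]
}}

```text
time: 5.43
tool_pos: [0.5483, -0.1164, 0.0632]
tool_rot: [3.139, -0.004, 0.155]
contact_force: [-3.0, -0.2, 12.8]
opening: 0.023
```

```bash
python3 - <<'E'
from h import *
c=cam('wrist'); save(c,'w3',s=1.5)
p=robot.observe()['tool_pos'];print(p)
f=c['frame'].astype(int)
col=f[:,240:265].mean(1).max(1); print([int(x) for x in col[70:130]])
for v in (143,150,160): print(onz(c,375/1.5,v/1.5,.063)[:2]-p[:2])
E
```

```text
[ 0.54826801 -0.11642685  0.06320253]
[235, 236, 235, 236, 235, 235, 235, 235, 235, 235, 235, 236, 235, 235, 236, 236, 236, 236, 236, 235, 236, 235, 233, 214, 200, 218, 242, 242, 241, 239, 227, 225, 226, 226, 226, 226, 225, 222, 222, 222, 222, 223, 220, 208, 208, 207, 206, 203, 202, 200, 200, 194, 157, 80, 82, 83, 82, 83, 82, 81]
[0.07354734 0.01306636]
[0.07155538 0.01276146]
[0.06868323 0.01232182]
```

View pics/w3.png

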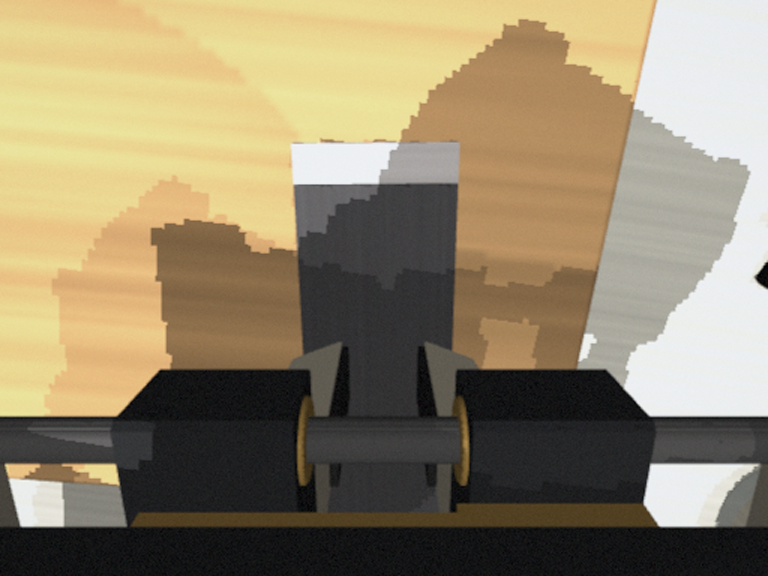

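It follows one to one. About 35 mm more.

Emit:
{"fn": "step_arm", "kwargs": {
  "moves": [
    [[-0.009,0,0,0],[-0.009,0,0,0],[-0.009,0,0,0],[-0.008,0,0,0],[0,0,0,0],[0,0,0,0]]
  ]
}}

```text
time: 5.98
tool_pos: [0.5142, -0.122, 0.0632]
tool_rot: [3.139, -0.004, 0.156]
contact_force: [-2.1, -1.2, 14.7]
opening: 0.023
```

Emit:
{"fn": "step_arm", "kwargs": {
  "moves": [
    [[0,0,-0.003,0],[0,0,-0.02,0],[0,0,-0.03,0],[-0.02,0,-0.01,0],[-0.02,0,0,0],[0,0,0,0],[0,0,0,0]]
  ],
  "hand": 0.85
}}

```text
time: 6.57
tool_pos: [0.4732, -0.1273, 0.1243]
tool_rot: [3.141, -0.0, 0.155]
contact_force: [-0.3, 0.4, -0.5]
opening: 0.0648
```

```bash
python3 - <<'E'
from h import *
c=cam('wrist'); save(c,'w4',s=1.5)
s=cam('scene'); save(s,'s4',(150,130,330,320),4)
s=cam('side'); save(s,'d4',(230,100,400,280),4)
go(.513,-.122,.05,.157)
E
```

```text
pos [ 0.4742 -0.1272  0.1238] yaw 0.1559 d_tool mm (current yaw) [39.1  0.8 73.8]
  turn -0.0011 then d_tool [39.1  0.9 73.8]
```

View pics/w4.png

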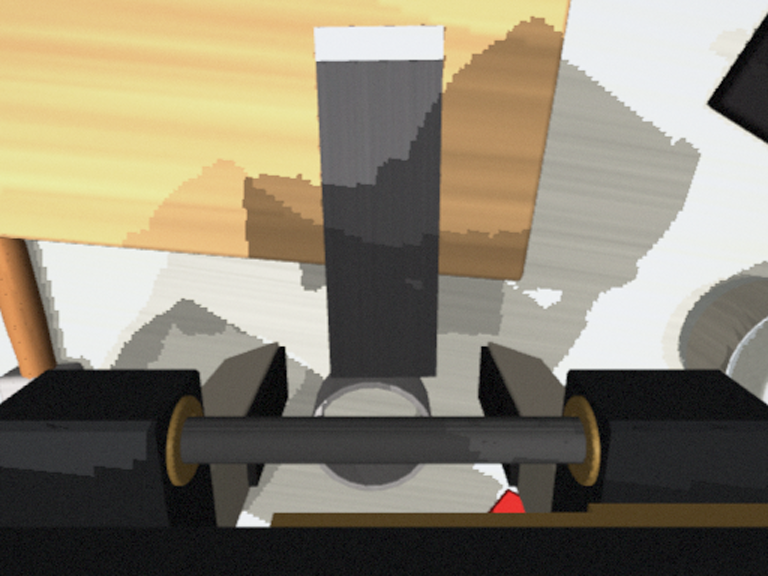

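View pics/s4.png

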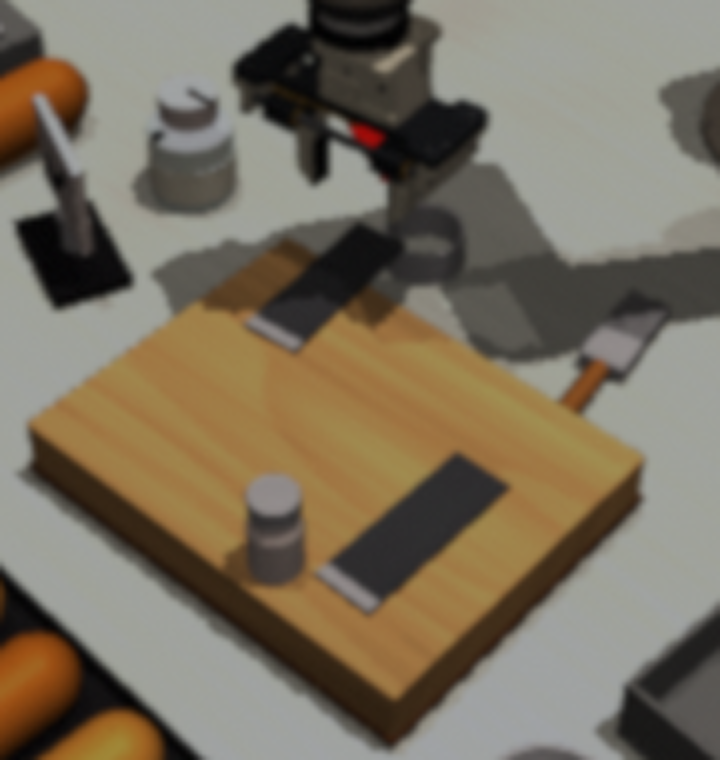

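View pics/d4.png

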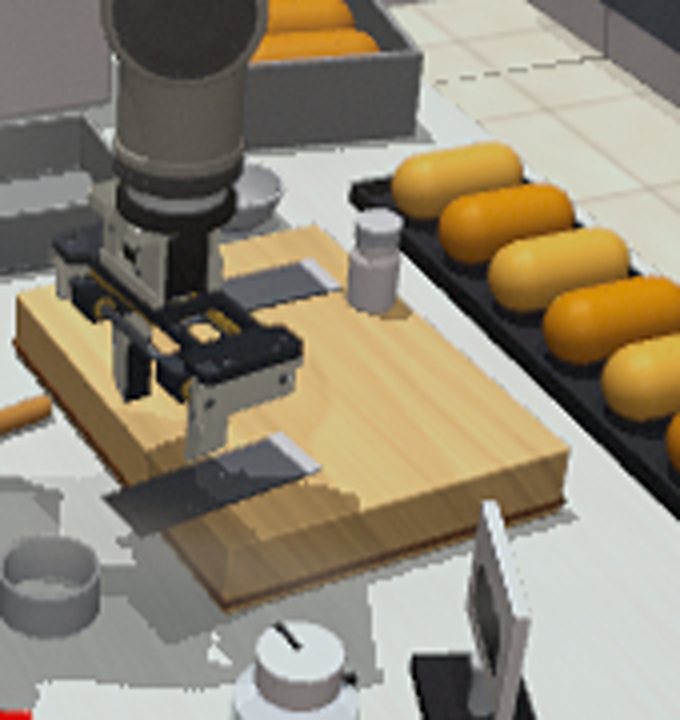

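Emit:
{"fn": "step_arm", "kwargs": {
  "moves": [
    [[-0.005,0,0.02,0],[0,0,0.025,0],[0,0,0.02,0],[0,0,0.012,0],[0,0,0.004,0],[0,0,0,0],[0,0,0,0],[0,0,0,0]]
  ]
}}

```text
time: 7.38
tool_pos: [0.4695, -0.1282, 0.0438]
tool_rot: [3.141, -0.001, 0.156]
contact_force: [-0.9, -0.4, 0.5]
opening: 0.0781
```

Emit:
{"fn": "step_arm", "kwargs": {
  "moves": [
    [[0,0,0,0],[0,0,0,0],[0,0,0,0],[0,0,0,0],[0,0,0,0],[0,0,0,0],[0,0,0,0]]
  ],
  "hand": 0.3,
  "force": 50
}}

```text
time: 7.97
tool_pos: [0.4687, -0.1281, 0.0432]
tool_rot: [3.141, -0.0, 0.156]
contact_force: [-0.0, 0.8, 1.5]
opening: 0.0483
```

Emit:
{"fn": "step_arm", "kwargs": {
  "moves": [
    [[0,0,-0.01,0],[0,0,-0.01,0],[0,0,-0.015,0],[0,0,-0.02,0],[0,0,-0.025,0],[0,0,-0.03,0],[0,0,-0.03,0],[0,0,0,0]]
  ]
}}

```text
time: 8.63
tool_pos: [0.4712, -0.129, 0.1891]
tool_rot: [3.136, -0.009, 0.156]
contact_force: [1.6, -0.4, -0.8]
opening: 0.0484
```

```bash
python3 - <<'E'
from h import *
c=cam('wrist'); save(c,'w5',s=1)
s=cam('side'); save(s,'d5',(130,60,400,280),2.5)
s=cam('scene'); save(s,'s5',s=1.5)
print(robot.observe()['opening'])
S=lambda x,y:(x/1.5,y/1.5)
go(.5,.38,.2,0)
E
```

```text
0.048466320365152936
pos [ 0.4682 -0.1278  0.1829] yaw 0.1558 d_tool mm (current yaw) [ 110.3 -496.7  -17.1]
  turn 0.1558 then d_tool [  31.8 -507.8  -17.1]
```

View pics/d5.png

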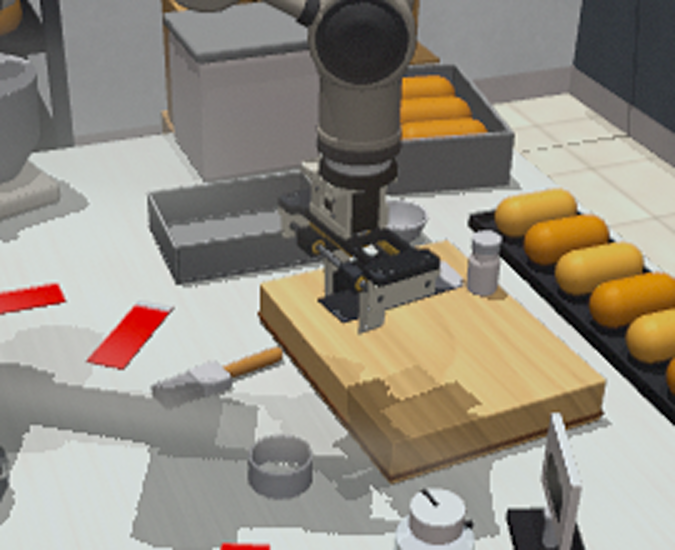

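View pics/w5.png

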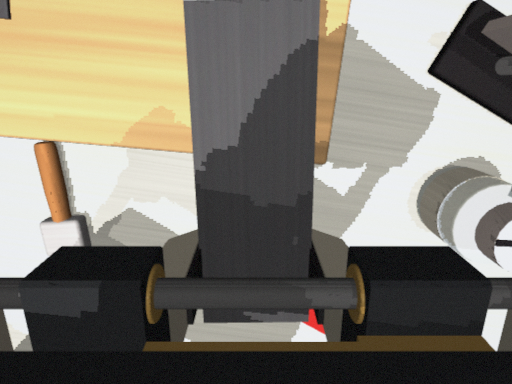

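View pics/s5.png

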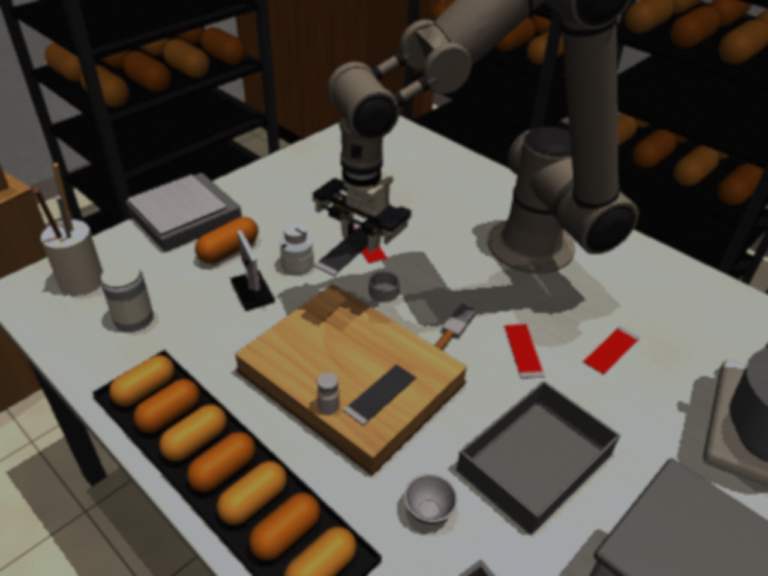

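The side view shows the plate held level in the jaws, and the wrist view shows it gripped across its width. Now the tub rim, precisely.

```bash
python3 - <<'E'
from h import *
s=cam('scene'); save(s,'s6',(295,245,425,365),5)
E
```

```text
(no output)
```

View pics/s6.png

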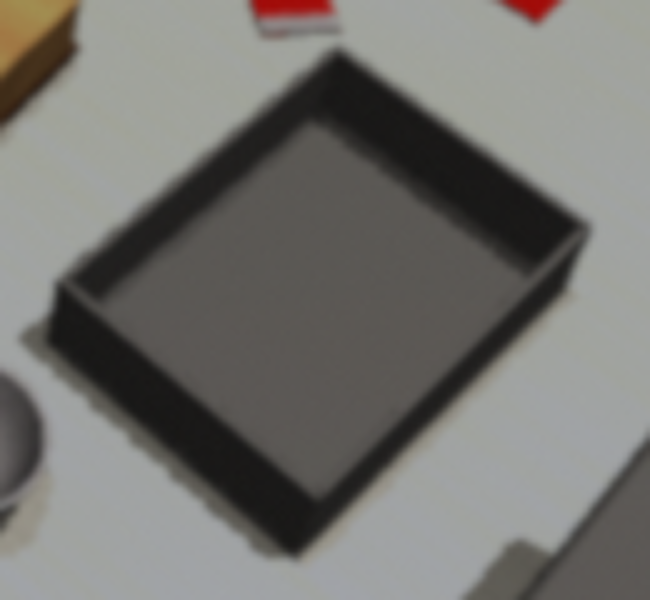

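Emit:
{"fn": "step_arm", "kwargs": {
  "moves": [
    [[0.005,-0.02,-0.02,0],[0.01,-0.035,-0.02,0],[0.01,-0.036,0,0],[0.01,-0.036,0,0],[0.01,-0.036,0,0],[0.01,-0.036,0,0]]
  ]
}}

```text
time: 9.33
tool_pos: [0.4911, 0.0788, 0.2215]
tool_rot: [-3.141, 0.003, 0.155]
contact_force: [1.4, -0.1, -1.4]
opening: 0.0485
```

```bash
python3 - <<'E'
from h import *
s=cam('scene')
P=np.array([onz(s,295+u/5-.4,245+v/5-.4,.06) for u,v in [(340,48),(590,230),(320,500),(60,283)]]);print(P,P.mean(0))
d=(P[2]+P[3]-P[0]-P[1]);print(np.arctan2(d[1],d[0]))
go(.485,.378,.2,.0)
E
```

```text
[[0.39457727 0.30066969 0.06      ]
 [0.40476178 0.46681853 0.06      ]
 [0.63920994 0.45590259 0.06      ]
 [0.63268497 0.28933158 0.06      ]] [0.51780849 0.3781806  0.06      ]
-0.047058160372855935
pos [0.4913 0.0849 0.2215] yaw 0.1591 d_tool mm (current yaw) [  40.2 -290.4   21.5]
  turn 0.1591 then d_tool [  -6.3 -293.1   21.5]
```

Emit:
{"fn": "step_arm", "kwargs": {
  "moves": [
    [[0,0,0,0.103],[0,0,0,0.103],[-0.005,-0.039,0,0],[-0.005,-0.039,0,0],[-0.005,-0.039,0,0],[-0.005,-0.039,0,0],[-0.004,-0.039,0,0],[-0.004,-0.039,0,0]]
  ]
}}

```text
time: 10.05
tool_pos: [0.4748, 0.3136, 0.2212]
tool_rot: [3.14, 0.003, -0.05]
contact_force: [1.5, -0.2, -0.4]
opening: 0.0483
```

Emit:
{"fn": "step_arm", "kwargs": {
  "moves": [
    [[-0.002,-0.03,0,0],[-0.002,-0.02,0,0],[0,-0.005,0.01,0],[0,0,0.02,0],[0,0,0,0],[0,0,0,0]]
  ]
}}

```text
time: 10.55
tool_pos: [0.4737, 0.3658, 0.1906]
tool_rot: [3.138, 0.005, -0.051]
contact_force: [0.1, -0.8, -0.6]
opening: 0.0485
```

```bash
python3 - <<'E'
from h import *
go(.473,.38,.02,-.047)
s=cam('scene'); save(s,'s7',s=1.5)
E
```

```text
pos [0.4737 0.3658 0.1906] yaw -0.0508 d_tool mm (current yaw) [ -1.4 -14.1 170.6]
  turn -0.0038 then d_tool [ -1.4 -14.1 170.6]
```

View pics/s7.png

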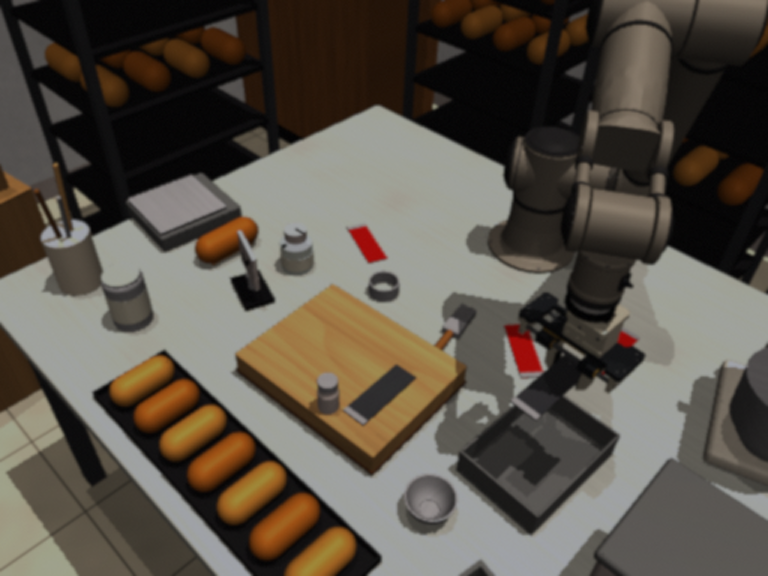

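Emit:
{"fn": "step_arm", "kwargs": {
  "moves": [
    [[0,-0.007,0.02,0],[-0.001,-0.007,0.03,0],[0,0,0.035,0],[0,0,0.035,0],[0,0,0.03,0],[0,0,0.015,0],[0,0,0.006,0],[0,0,0,0]]
  ]
}}

```text
time: 11.27
tool_pos: [0.4744, 0.3806, 0.0213]
tool_rot: [3.141, 0.001, -0.051]
contact_force: [0.1, -0.2, 0.2]
opening: 0.0483
```

Emit:
{"fn": "step_arm", "kwargs": {
  "moves": [
    [[0,0,0,0],[0,0,0.003,0],[0,0,0,0],[0,0,0,0]]
  ]
}}

```text
time: 11.6
tool_pos: [0.4748, 0.3817, 0.0201]
tool_rot: [-3.141, -0.001, -0.05]
contact_force: [-0.4, -0.3, -1.1]
opening: 0.0481
```

Emit:
{"fn": "step_arm", "kwargs": {
  "moves": [
    [[0,0,0,0],[0,0,0,0],[0,0,0,0],[0,0,0,0],[0,0,0,0],[0,0,0,0]]
  ],
  "hand": 0.68
}}

```text
time: 12.1
tool_pos: [0.4744, 0.3814, 0.019]
tool_rot: [3.142, -0.0, -0.05]
contact_force: [0.8, 0.6, -0.1]
opening: 0.0624
```

Emit:
{"fn": "step_arm", "kwargs": {
  "moves": [
    [[0,0,-0.01,0],[0,0,-0.02,0],[0,0,-0.03,0],[0,0,-0.04,0],[0,0,-0.04,0],[0,0,-0.04,0],[0,0,-0.02,0],[0,0,0,0]]
  ]
}}

```text
time: 12.77
tool_pos: [0.4764, 0.3828, 0.2262]
tool_rot: [-3.135, -0.01, -0.05]
contact_force: [0.7, 0.3, -0.2]
opening: 0.0625
```

```bash
python3 - <<'E'
from h import *
go(.58,.095,.2,.05)
s=cam('scene'); save(s,'s8',s=1.5)
s=cam('wrist'); save(s,'w8',s=1)
E
```

```text
pos [0.4764 0.3828 0.2262] yaw -0.0501 d_tool mm (current yaw) [117.9 282.2  26.2]
  turn -0.1001 then d_tool [ 89.1 292.6  26.2]
```

View pics/s8.png

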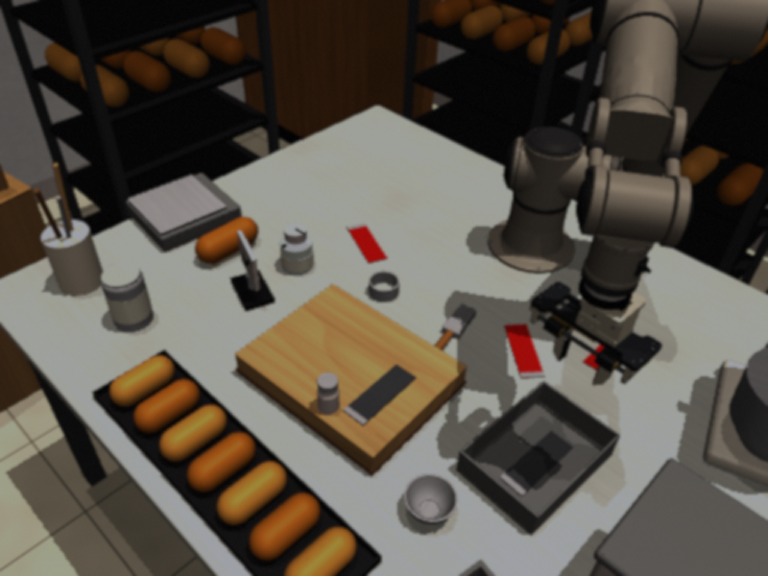

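View pics/w8.png

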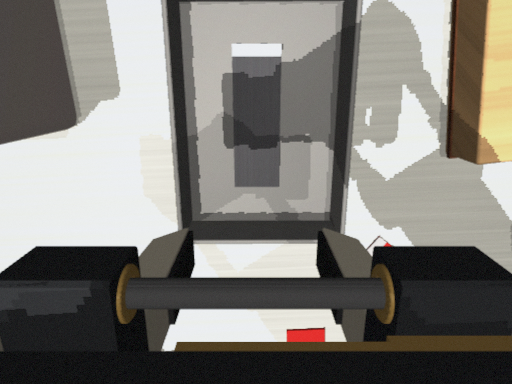

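The first scraper lies flat in the tub (wrist view, px (256,115)). On to the second.

Emit:
{"fn": "step_arm", "kwargs": {
  "moves": [
    [[0,0,0,-0.1],[0.016,0.036,0,0],[0.016,0.036,0,0],[0.016,0.036,0,0],[0.016,0.036,0,0],[0.016,0.036,0,0],[0.016,0.036,0,0],[0.016,0.036,0,0]]
  ],
  "hand": 0.25
}}

```text
time: 13.53
tool_pos: [0.5983, 0.1334, 0.217]
tool_rot: [3.141, 0.004, 0.05]
contact_force: [0.8, 0.5, 0.6]
opening: 0.0232
```

Emit:
{"fn": "step_arm", "kwargs": {
  "moves": [
    [[0.015,0.03,0.01,0],[0,0.006,0.01,0],[0,0,0,0],[0,0,0,0]]
  ]
}}

```text
time: 13.87
tool_pos: [0.6141, 0.1003, 0.1969]
tool_rot: [-3.141, 0.005, 0.049]
contact_force: [0.5, 0.1, -0.6]
opening: 0.0228
```

```bash
python3 - <<'E'
from h import *
s=cam('wrist'); save(s,'w9',s=1.5)
E
```

```text
(no output)
```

View pics/w9.png

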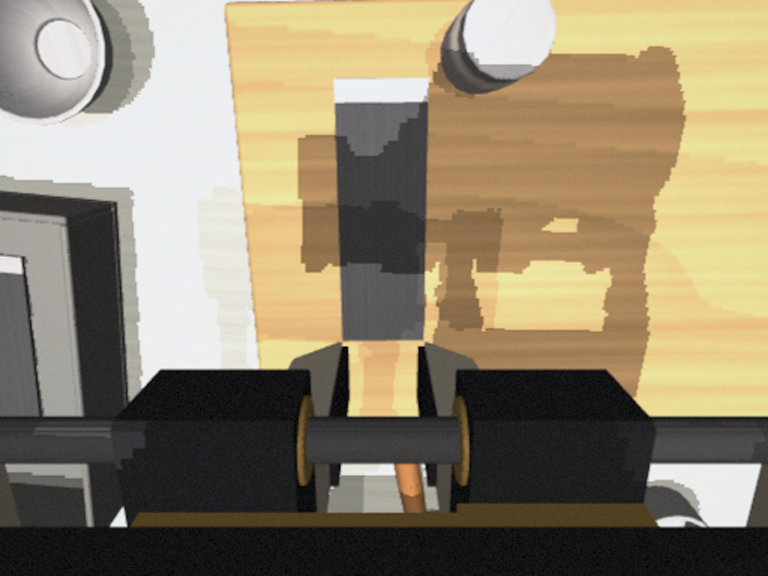

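```bash
python3 - <<'E'
from h import *
c=cam('wrist')
P=np.array([onz(c,u/1.5,v/1.5,.063) for u,v in [(334,79),(428,78),(425,340),(342,340)]])
m=P.mean(0);print(P, m); d=(P[0]+P[1]-P[2]-P[3])/2; y=np.arctan2(d[1],d[0]);print(np.linalg.norm(d),y)
go(*(m[:2]-.010*np.array([np.cos(y),np.sin(y)])),.07,y)
E
```

```text
[[0.71607984 0.13144646 0.063     ]
 [0.71910885 0.08172262 0.063     ]
 [0.56903194 0.07197387 0.063     ]
 [0.56640118 0.12304919 0.063     ]] [0.64265545 0.10204803 0.063     ]
0.15015215276627075 0.060462272247957735
pos [0.6148 0.1016 0.1988] yaw 0.0513 d_tool mm (current yaw) [ 17.9   1.1 128.8]
  turn -0.0091 then d_tool [ 17.8   1.2 128.8]
```

Emit:
{"fn": "step_arm", "kwargs": {
  "moves": [
    [[0.009,0.001,0.025,-0.009],[0.009,0,0.03,0],[0,0,0.03,0],[0,0,0.03,0],[0,0,0.012,0],[0,0,0.004,0],[0,0,0,0],[0,0,0,0]]
  ]
}}

```text
time: 14.63
tool_pos: [0.6346, 0.1008, 0.07]
tool_rot: [3.141, -0.003, 0.06]
contact_force: [0.3, -0.1, 0.6]
opening: 0.0231
```

Emit:
{"fn": "step_arm", "kwargs": {
  "moves": [
    [[0,0,0.001,0],[0,0,0.001,0],[0,0,0.001,0],[0,0,0,0],[0,0,0,0]]
  ]
}}

```text
time: 15.05
tool_pos: [0.6336, 0.1, 0.0653]
tool_rot: [3.141, -0.0, 0.059]
contact_force: [0.5, 0.4, 0.5]
opening: 0.0231
```

Emit:
{"fn": "step_arm", "kwargs": {
  "moves": [
    [[0,0,0.001,0],[0,0,0.001,0],[0,0,0.001,0],[0,0,0.001,0],[0,0,0,0],[0,0,0,0]]
  ]
}}

```text
time: 15.55
tool_pos: [0.6341, 0.1001, 0.0632]
tool_rot: [3.141, -0.002, 0.059]
contact_force: [-4.4, -0.6, 12.2]
opening: 0.023
```

Emit:
{"fn": "step_arm", "kwargs": {
  "moves": [
    [[-0.008,0,0.0003,0],[-0.01,0,0,0],[-0.01,0,0,0],[-0.01,0,0,0],[-0.01,0,0,0],[-0.01,0,0,0],[-0.01,0,0,0],[0,0,0,0]]
  ]
}}

```text
time: 16.22
tool_pos: [0.5666, 0.096, 0.0632]
tool_rot: [3.141, -0.005, 0.059]
contact_force: [-2.0, 0.1, 14.3]
opening: 0.0231
```

Emit:
{"fn": "step_arm", "kwargs": {
  "moves": [
    [[-0.01,0,0,0],[-0.01,0,0,0],[-0.01,0,0,0],[-0.01,0,0,0],[-0.01,0,0,0],[-0.01,0,0,0],[-0.01,0,0,0],[0,0,0,0]]
  ]
}}

```text
time: 16.88
tool_pos: [0.4973, 0.0919, 0.0632]
tool_rot: [3.141, -0.006, 0.059]
contact_force: [-1.6, -0.6, 16.5]
opening: 0.0229
```

Emit:
{"fn": "step_arm", "kwargs": {
  "moves": [
    [[0,0,0,0],[0,0,-0.003,0],[0,0,-0.02,0],[0,0,-0.03,0],[-0.015,0,-0.01,0],[-0.015,0,0,0],[0,0,0,0],[0,0,0,0]]
  ],
  "hand": 0.25
}}

```text
time: 17.55
tool_pos: [0.4657, 0.0902, 0.1238]
tool_rot: [3.141, -0.0, 0.059]
contact_force: [0.4, -0.1, -0.4]
opening: 0.023
```

```bash
python3 - <<'E'
from h import *
s=cam('wrist'); save(s,'w10',s=1.5)
s=cam('side'); save(s,'d10',s=1.5)
E
```

```text
(no output)
```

View pics/w10.png

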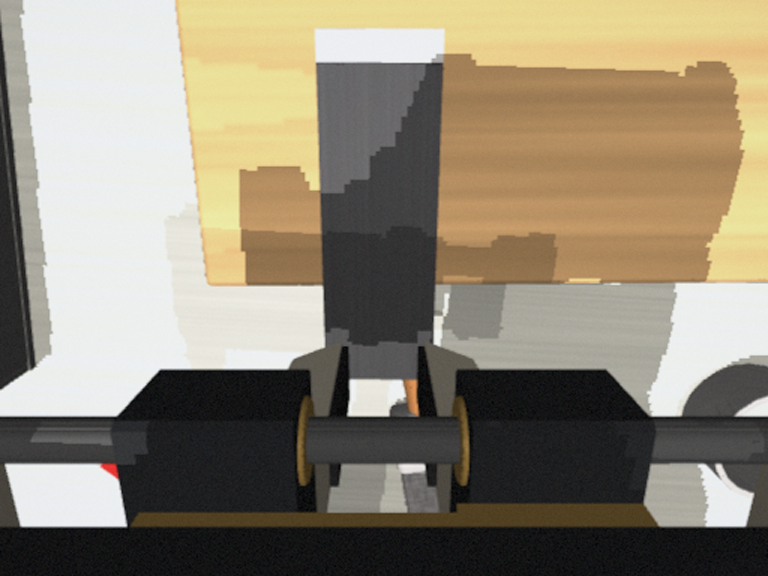

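View pics/d10.png

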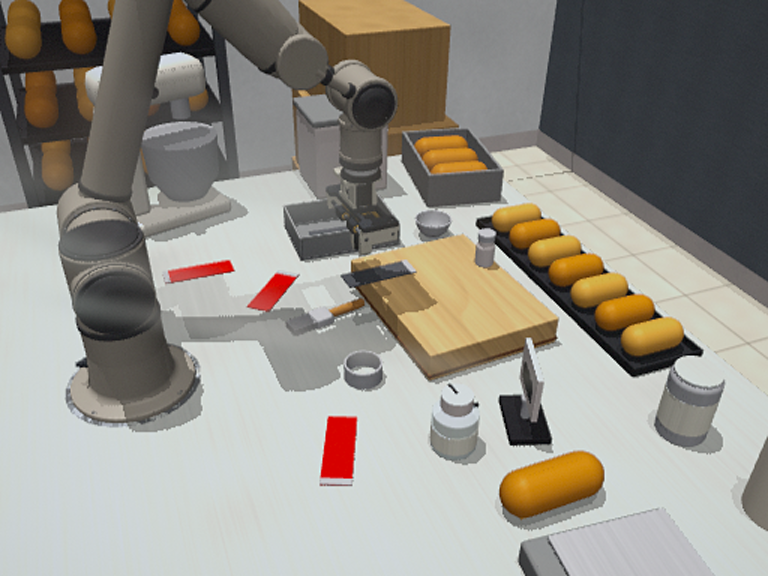

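Emit:
{"fn": "step_arm", "kwargs": {
  "moves": [
    [[-0.004,0,0,0],[-0.004,0,0,0],[0,0,0,0],[0,0,0,0],[0,0,0,0],[0,0,0.01,0],[0,0,0.015,0],[0,0,0,0]]
  ],
  "hand": 0.85
}}

```text
time: 18.32
tool_pos: [0.4566, 0.0896, 0.0969]
tool_rot: [-3.142, 0.004, 0.059]
contact_force: [-1.4, 0.6, 0.0]
opening: 0.072
```

Emit:
{"fn": "step_arm", "kwargs": {
  "moves": [
    [[0,0,0.015,0],[0,0,0.015,0],[0,0,0.015,0],[0,0,0.008,0],[0,0,0.002,0],[0,0,0,0],[0,0,0,0]]
  ]
}}

```text
time: 18.9
tool_pos: [0.4583, 0.0897, 0.0443]
tool_rot: [3.141, -0.001, 0.059]
contact_force: [-0.4, -0.5, 0.4]
opening: 0.0782
```

Emit:
{"fn": "step_arm", "kwargs": {
  "moves": [
    [[0,0,0,0],[0,0,0,0],[0,0,0,0],[0,0,0,0],[0,0,0,0],[0,0,0,0],[0,0,0,0]]
  ],
  "hand": 0.3,
  "force": 50
}}

```text
time: 19.48
tool_pos: [0.4579, 0.0897, 0.0439]
tool_rot: [3.142, -0.0, 0.059]
contact_force: [-0.1, 0.4, 2.2]
opening: 0.0482
```

Emit:
{"fn": "step_arm", "kwargs": {
  "moves": [
    [[0,0,-0.01,0],[0,0,-0.01,0],[0,0,-0.015,0],[0,0,-0.025,0],[0,0,-0.035,0],[0,0,-0.035,0],[0,0,-0.035,0],[0,0,0,0]]
  ]
}}

```text
time: 20.15
tool_pos: [0.461, 0.0899, 0.2149]
tool_rot: [3.141, -0.012, 0.059]
contact_force: [1.0, 0.9, -1.3]
opening: 0.0484
```

```bash
python3 - <<'E'
from h import *
s=cam('side'); save(s,'d11',(130,60,400,280),2.5)
go(.473,.385,.2,-.047)
E
```

```text
pos [0.4596 0.0898 0.2118] yaw 0.0589 d_tool mm (current yaw) [  30.7 -293.9   11.8]
  turn 0.1059 then d_tool [  -0.5 -295.5   11.8]
```

View pics/d11.png

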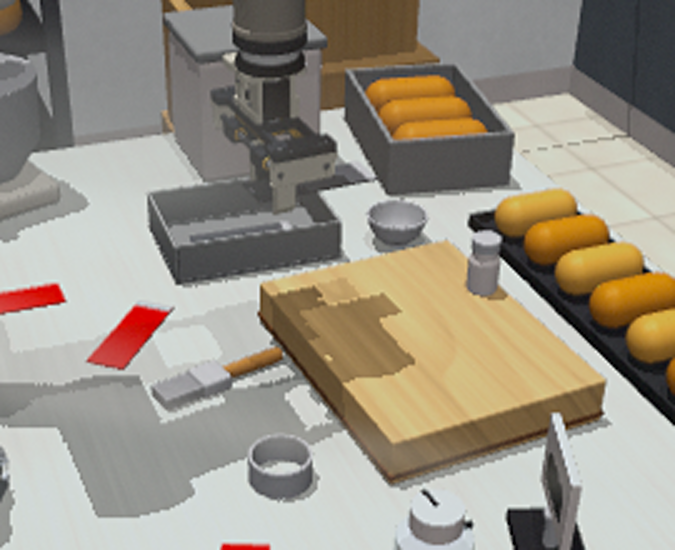

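Emit:
{"fn": "step_arm", "kwargs": {
  "moves": [
    [[0,0,0,0.106],[0,-0.03,0,0],[0,-0.039,0,0],[0,-0.039,0,0],[0,-0.039,0,0],[0,-0.039,0,0],[0,-0.039,0,0],[0,-0.035,0,0]]
  ]
}}

```text
time: 20.87
tool_pos: [0.4689, 0.3514, 0.2065]
tool_rot: [3.14, 0.003, -0.047]
contact_force: [1.3, -0.9, -0.9]
opening: 0.0482
```

Emit:
{"fn": "step_arm", "kwargs": {
  "moves": [
    [[0,-0.02,0,0],[0,-0.01,0,0],[0,0,0.01,0],[0,0,0.02,0],[0,0,0,0],[0,0,0,0]]
  ]
}}

```text
time: 21.37
tool_pos: [0.4708, 0.3773, 0.1768]
tool_rot: [3.138, 0.004, -0.049]
contact_force: [-0.4, -0.9, -1.0]
opening: 0.0485
```

```bash
python3 - <<'E'
from h import *
go(.473,.385,.024,-.047)
s=cam('scene'); save(s,'s12',(290,200,440,370),4)
E
```

```text
pos [0.4708 0.3773 0.1768] yaw -0.0486 d_tool mm (current yaw) [  1.8  -7.8 152.8]
  turn -0.0016 then d_tool [  1.9  -7.8 152.8]
```

View pics/s12.png

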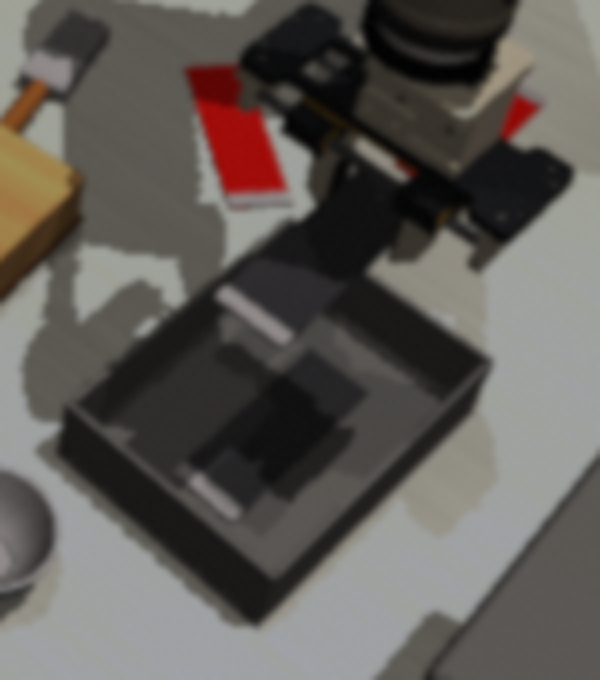

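Emit:
{"fn": "step_arm", "kwargs": {
  "moves": [
    [[0,-0.004,0.02,0],[0,0,0.03,0],[0,0,0.035,0],[0,0,0.03,0],[0,0,0.02,0],[0,0,0.008,0],[0,0,0,0],[0,0,0,0]]
  ]
}}

```text
time: 22.08
tool_pos: [0.4727, 0.3835, 0.0371]
tool_rot: [-3.141, -0.002, -0.048]
contact_force: [0.2, -0.8, -1.9]
opening: 0.0484
```

Emit:
{"fn": "step_arm", "kwargs": {
  "moves": [
    [[0,0,0.003,0],[0,0,0,0],[0,0,0,0]]
  ]
}}

```text
time: 22.33
tool_pos: [0.4723, 0.3837, 0.0339]
tool_rot: [-3.141, -0.002, -0.047]
contact_force: [0.2, -0.4, -1.5]
opening: 0.0481
```

Emit:
{"fn": "step_arm", "kwargs": {
  "moves": [
    [[0,0,0,0],[0,0,0,0],[0,0,0,0],[0,0,0,0],[0,0,0,0],[0,0,0,0]]
  ],
  "hand": 0.68
}}

```text
time: 22.83
tool_pos: [0.4717, 0.3834, 0.0327]
tool_rot: [3.142, -0.0, -0.047]
contact_force: [-0.1, 0.2, -0.5]
opening: 0.0624
```

Emit:
{"fn": "step_arm", "kwargs": {
  "moves": [
    [[0,0,-0.01,0],[0,0,-0.02,0],[0,0,-0.03,0],[0,0,-0.04,0],[0,0,-0.04,0],[0,0,-0.04,0],[0,0,-0.02,0],[0,0,0,0]]
  ]
}}

```text
time: 23.5
tool_pos: [0.4737, 0.3847, 0.2399]
tool_rot: [-3.135, -0.01, -0.047]
contact_force: [-0.1, 1.3, 0.8]
opening: 0.0623
```

```bash
python3 - <<'E'
from h import *
s=cam('wrist'); save(s,'w13',s=1)
s=cam('side'); save(s,'d13',(270,180,400,320),5)
s=cam('scene'); save(s,'s13',(140,130,270,250),5)
go(.465,-.341,.227,0)
E
```

```text
pos [0.4712 0.3831 0.2323] yaw -0.0472 d_tool mm (current yaw) [ 28.  723.6   5.3]
  turn -0.0472 then d_tool [ -6.2 724.1   5.3]
```

View pics/w13.png

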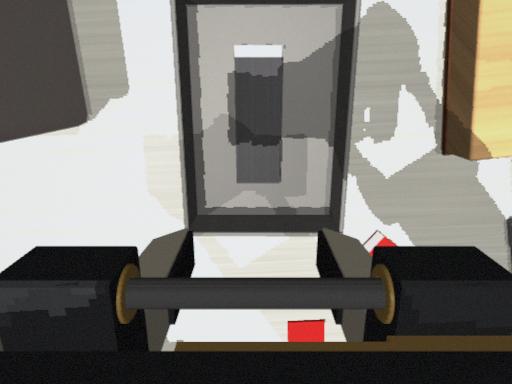

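View pics/d13.png

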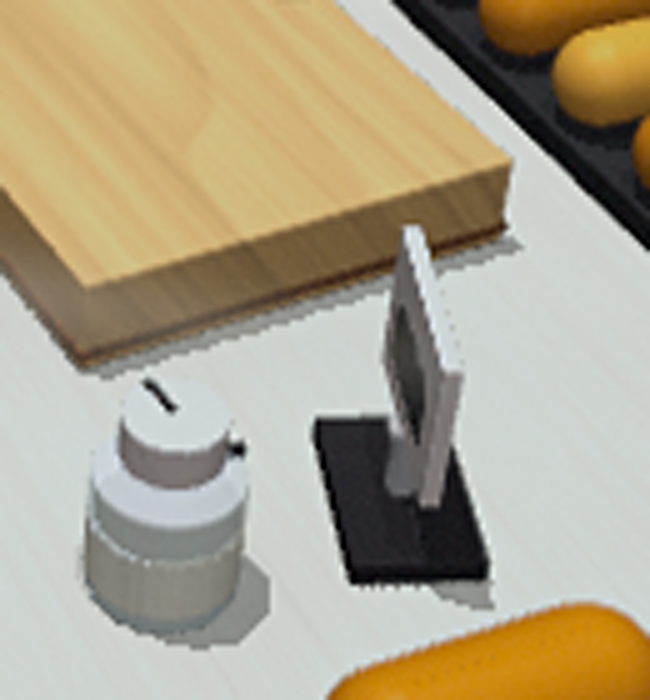

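View pics/s13.png

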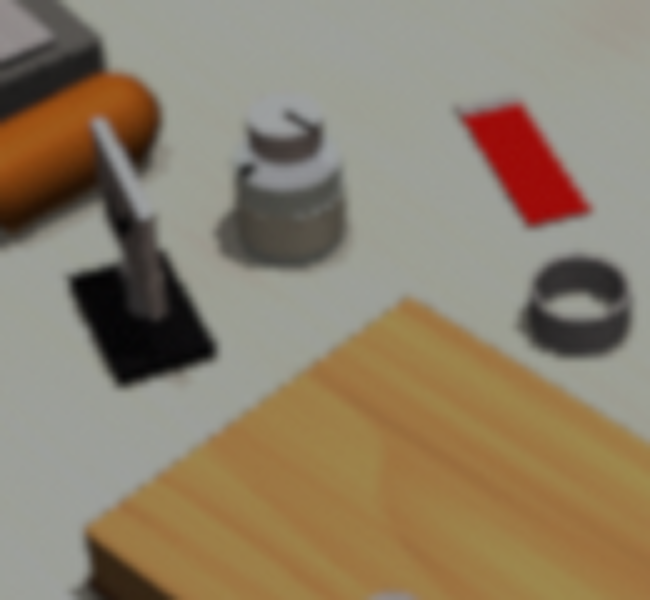

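Both scrapers lie stacked in the tub (wrist view (258,115)). The side crop shows the jar upright, with the rib pointing to +y and the ridge to +x. Next, the cap.

```bash
python3 - <<'E'
from h import *
s=robot.observe();print(s['qpos'],s['tool_rot'])
a=cam('scene');b=cam('side')
S=lambda u,v:(140+u/5-.4,130+v/5-.4);D=lambda u,v:(270+u/5-.4,180+v/5-.4)
print(tri(a,S(285,115),b,D(175,413)), onz(a,*S(285,115),.108),onz(b,*D(175,413),.108))
go(.465,-.341,.227,.8)
E
```

```text
[ 5.56524955e-01  4.92275214e-01  1.27206486e+00 -8.17266995e-05
  1.37827878e+00  2.17455894e+00] [ 3.14094401e+00  7.99243349e-04 -4.72222404e-02]
(array([ 0.46508911, -0.34105446,  0.10826202]), np.float64(0.002139589111087043)) [ 0.46391912 -0.34082308  0.108     ] [ 0.46606514 -0.34148911  0.108     ]
pos [0.471  0.3829 0.231 ] yaw -0.0472 d_tool mm (current yaw) [ 28.2 723.4   4. ]
  turn -0.8472 then d_tool [-523.5  500.1    4. ]
```

Emit:
{"fn": "step_arm", "kwargs": {
  "moves": [
    [[0,0.03,0,0],[0.002,0.04,0,0],[0.002,0.04,0,0],[0.002,0.04,0,0],[0.002,0.04,0,0],[0.002,0.04,0,0],[0.002,0.04,0,0],[0.002,0.04,0,0]]
  ],
  "hand": 0.8
}}

```text
time: 24.42
tool_pos: [0.47, 0.0713, 0.2315]
tool_rot: [3.141, 0.003, -0.047]
contact_force: [1.6, -0.1, 0.2]
opening: 0.0732
```

Emit:
{"fn": "step_arm", "kwargs": {
  "moves": [
    [[0.001,0.04,0,0],[0.002,0.04,0,0],[0.002,0.04,0,0],[0.002,0.04,0,0],[0.002,0.04,0,0],[0.001,0.04,0,0],[0.001,0.04,0,0],[0.001,0.04,0,0]]
  ]
}}

```text
time: 25.08
tool_pos: [0.467, -0.2488, 0.2313]
tool_rot: [-3.14, 0.002, -0.047]
contact_force: [0.7, 1.3, 0.8]
opening: 0.0737
```

Emit:
{"fn": "step_arm", "kwargs": {
  "moves": [
    [[0,0.04,0,-0.12],[0,0,0,-0.12],[0,0,0,-0.12],[0,0,0,-0.12],[0,0,0,-0.12],[0,0,0,-0.12],[0,0,0,-0.12],[0,0,0,-0.12]]
  ]
}}

```text
time: 25.75
tool_pos: [0.4655, -0.2867, 0.2311]
tool_rot: [-3.138, -0.0, 0.919]
contact_force: [0.8, 0.3, -0.7]
opening: 0.0735
```

```bash
python3 - <<'E'
from h import *
go(.465,-.341,.2,.95)
a=cam('wrist');save(a,'w14',s=1.5)
E
```

```text
pos [ 0.4655 -0.2867  0.2311] yaw 0.9186 d_tool mm (current yaw) [-43.5  32.5  31.1]
  turn -0.0314 then d_tool [-44.5  31.2  31.1]
```

View pics/w14.png

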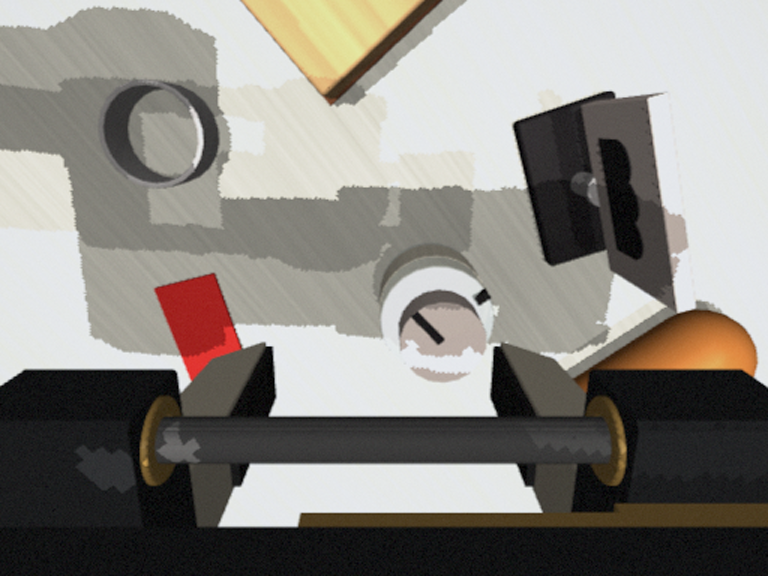

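```bash
python3 - <<'E'
from h import *
a=cam('wrist')
c=onz(a,443/1.5,336/1.5,.108);print(c, onz(a,399/1.5,336/1.5,.108),onz(a,487/1.5,336/1.5,.108))
r=onz(a,483/1.5,297/1.5,.083)-c; b=onz(a,416/1.5,315/1.5,.108)-c
print('ridge',np.arctan2(r[1],r[0]),'rib',np.arctan2(b[1],b[0]))
# sign
for p in [(583,104),(652,94),(677,312),(612,268)]: print(onz(a,p[0]/1.5,p[1]/1.5,.138))
go(.465,-.341,.12,.919)
E
```

```text
[ 0.47051968 -0.33958949  0.108     ] [ 0.44977447 -0.32405206  0.108     ] [ 0.49125156 -0.35511692  0.108     ]
ridge -0.11596639681673179 rib 1.8135545733262997
[ 0.59275634 -0.27135709  0.138     ]
[ 0.62017032 -0.28654939  0.138     ]
[ 0.57976468 -0.38887857  0.138     ]
[ 0.56459702 -0.3480021   0.138     ]
pos [ 0.4656 -0.2867  0.2313] yaw 0.914 d_tool mm (current yaw) [-43.3  32.7 111.3]
  turn -0.005 then d_tool [-43.5  32.5 111.3]
```

Emit:
{"fn": "step_arm", "kwargs": {
  "moves": [
    [[-0.021,0.017,0,0],[-0.021,0.017,0,0],[0,0,0.02,0],[0,0,0.03,0],[0,0,0.03,0],[0,0,0.02,0],[0,0,0,0],[0,0,0,0]]
  ]
}}

```text
time: 26.52
tool_pos: [0.4667, -0.3406, 0.1316]
tool_rot: [-3.138, -0.0, 0.91]
contact_force: [0.1, -0.7, 1.4]
opening: 0.0734
```

```bash
python3 - <<'E'
from h import *
go(.467,-.3405,.09)
a=cam('wrist');save(a,'w15',s=1)
a=cam('side');save(a,'d15',(240,160,400,320),4.5)
E
```

```text
pos [ 0.4667 -0.3406  0.1316] yaw 0.9102 d_tool mm (current yaw) [ 0.2  0.2 41.6]
```

View pics/w15.png

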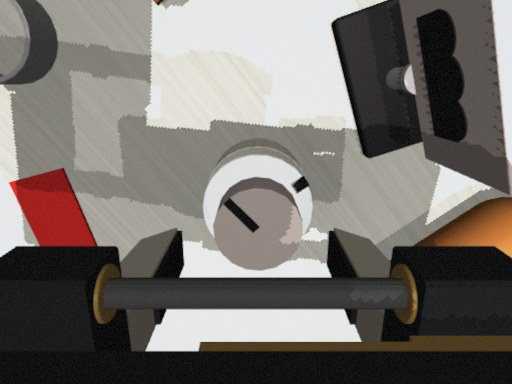

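View pics/d15.png

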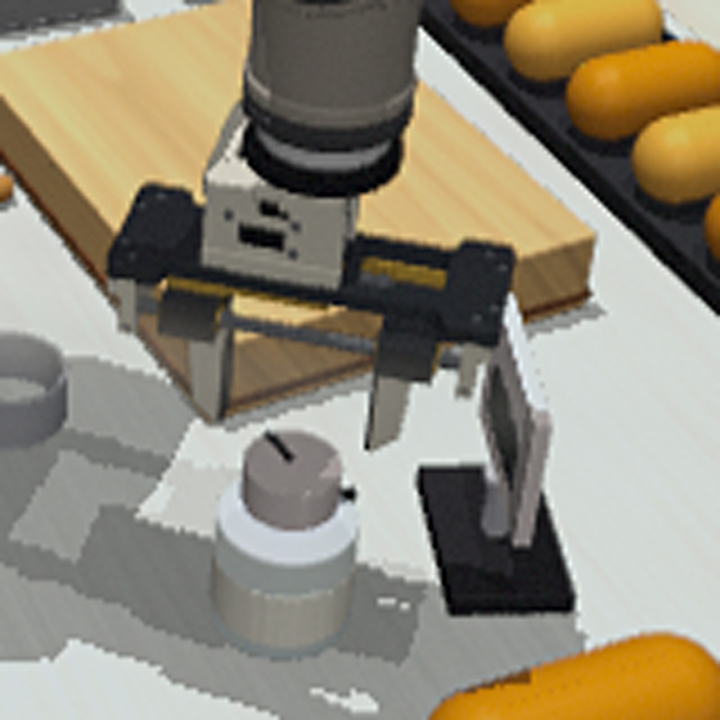

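Emit:
{"fn": "step_arm", "kwargs": {
  "moves": [
    [[0,0,0.015,0],[0,0,0.015,0],[0,0,0.008,0],[0,0,0.003,0],[0,0,0,0],[0,0,0,0]]
  ]
}}

```text
time: 27.12
tool_pos: [0.4678, -0.3415, 0.0927]
tool_rot: [3.14, 0.0, 0.913]
contact_force: [0.0, 0.5, 0.3]
opening: 0.0735
```

Emit:
{"fn": "step_arm", "kwargs": {
  "moves": [
    [[0,0,0,0],[0,0,0,0],[0,0,0,0],[0,0,0,0],[0,0,0,0],[0,0,0,0],[0,0,0,0]]
  ],
  "hand": 0.35,
  "force": 20
}}

```text
time: 27.7
tool_pos: [0.4678, -0.3415, 0.0921]
tool_rot: [3.14, 0.0, 0.913]
contact_force: [2.0, -1.5, 0.3]
opening: 0.0505
```

```bash
python3 - <<'E'
from h import *
print(robot.observe()['torque'],robot.observe()['contact_force'])
a=cam('wrist');save(a,'w16',s=1.5)
E
```

```text
[-0.23211581 -0.33623077 -0.00062495] [ 2.0178354  -1.53821989  0.31719785]
```

View pics/w16.png

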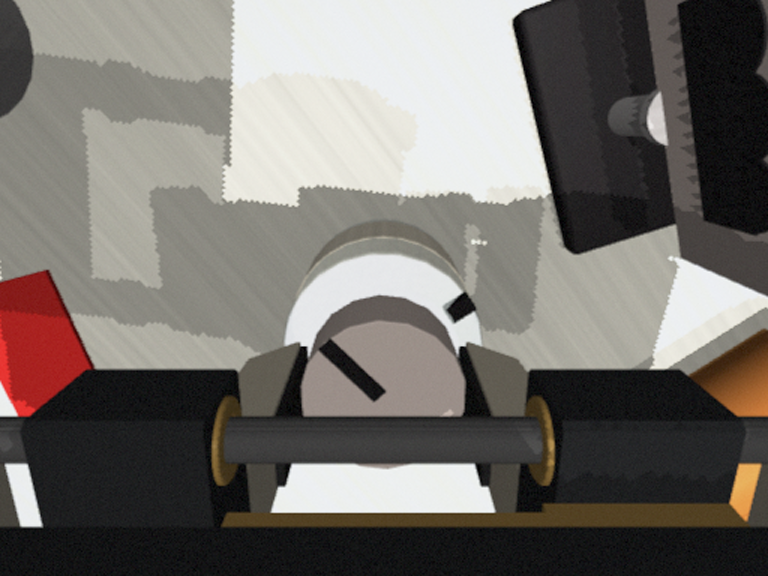

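Emit:
{"fn": "step_arm", "kwargs": {
  "moves": [
    [[0,0,0,0.08],[0,0,0,0.1],[0,0,0,0.1],[0,0,0,0.1],[0,0,0,0.1],[0,0,0,0]]
  ]
}}

```text
time: 28.25
tool_pos: [0.4677, -0.3418, 0.0921]
tool_rot: [3.14, -0.0, 0.429]
contact_force: [2.4, -3.3, 0.9]
opening: 0.0504
```

```bash
python3 - <<'E'
from h import *
print(robot.observe()['torque'],robot.observe()['contact_force'])
a=cam('wrist');save(a,'w17',s=1.5)
E
```

```text
[-0.46929188 -0.25919374 -0.00745143] [ 2.39932024 -3.25849226  0.89073484]
```

View pics/w17.png

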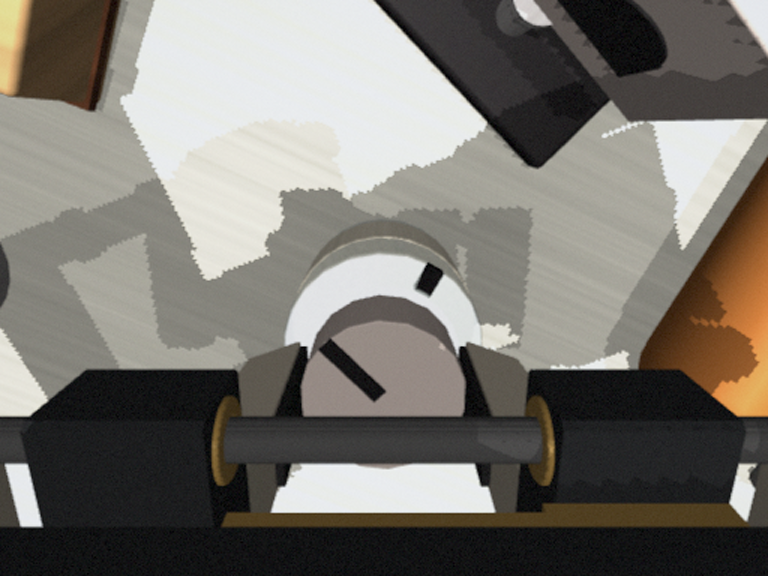

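The cap turns with the jaws. The ridge has moved from (460,307) to (430,280) in the tool view, so the jar itself is holding still. I'll carry on.

Emit:
{"fn": "step_arm", "kwargs": {
  "moves": [
    [[0,0,0,0.1],[0,0,0,0.1],[0,0,0,0.1],[0,0,0,0.1],[0,0,0,0.1],[0,0,0,0.1],[0,0,0,0.1],[0,0,0,0]]
  ]
}}

```text
time: 28.97
tool_pos: [0.467, -0.3419, 0.0921]
tool_rot: [3.14, -0.0, -0.268]
contact_force: [-1.6, -4.1, 3.4]
opening: 0.0504
```

Emit:
{"fn": "step_arm", "kwargs": {
  "moves": [
    [[0,0,0,0.1],[0,0,0,0.1],[0,0,0,0.1],[0,0,0,0.1],[0,0,0,0]]
  ]
}}

```text
time: 29.38
tool_pos: [0.4668, -0.3419, 0.0921]
tool_rot: [3.14, -0.001, -0.667]
contact_force: [-0.8, -4.1, 3.4]
opening: 0.0504
```

```bash
python3 - <<'E'
from h import *
print(robot.observe()['torque'],robot.observe()['contact_force'])
a=cam('wrist');save(a,'w18',s=1.5)
E
```

```text
[-0.73581992  0.25700599 -0.05489481] [-0.79006224 -4.08137699  3.36903428]
```

View pics/w18.png

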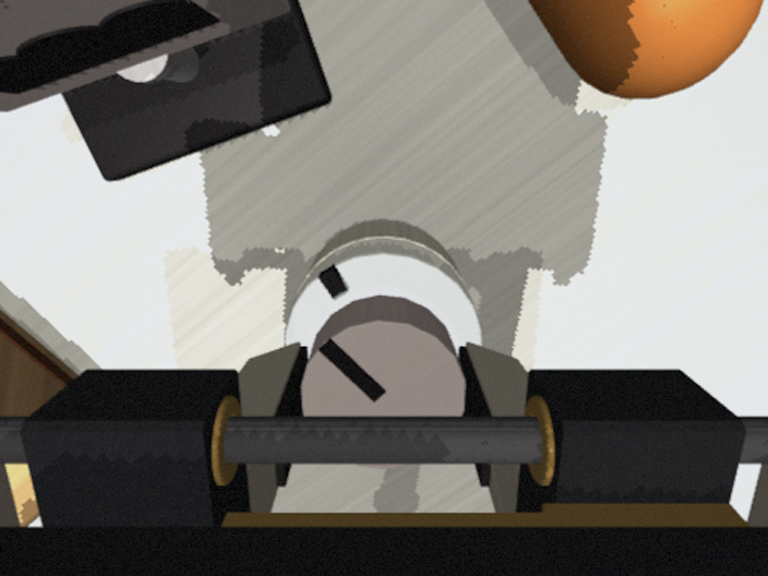

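```bash
cat >> h.py <<'E'
def capang(a,rib0,rib1,ridge,jar=None):
    p=onz(a,*rib0,.108); q=onz(a,*rib1,.108); r=onz(a,*ridge,.0835)
    rib=np.arctan2(*(q-p)[1::-1]); rd=np.arctan2(*(r-p)[1::-1])
    print('axis',p,'rib',rib,'ridge',rd,'remaining',(rib-rd+np.pi)%(2*np.pi)-np.pi, 'r',np.linalg.norm((r-p)[:2]))
E
python3 - <<'E'
from h import *
a=cam('wrist')
capang(a,(381/1.5,398/1.5),(325/1.5,345/1.5),(333/1.5,281/1.5))
E
```

```text
axis [ 0.46646074 -0.3415699   0.108     ] rib 0.09254602676799438 ridge -0.17279106503946678 remaining 0.26533709180746134 r 0.03457634056466669
```

Emit:
{"fn": "step_arm", "kwargs": {
  "moves": [
    [[0,0,0,0.05],[0,0,0,0.05],[0,0,0,0.05],[0,0,0,0.05],[0,0,0,0]]
  ]
}}

```text
time: 29.9
tool_pos: [0.4669, -0.3419, 0.0922]
tool_rot: [3.14, -0.001, -0.865]
contact_force: [-2.1, -4.6, 4.0]
opening: 0.0501
```

```bash
python3 - <<'E'
from h import *
print(robot.observe()['torque'],robot.observe()['contact_force'],robot.observe()['tool_rot'][2])
E
```

```text
[-0.76918247  0.46883673  0.01027203] [-2.13603813 -4.59602903  4.04594306] -0.8649145672175833
```

Emit:
{"fn": "step_arm", "kwargs": {
  "moves": [
    [[0,0,0,0.03],[0,0,0,0.03],[0,0,0,0.03],[0,0,0,0]]
  ]
}}

```text
time: 30.23
tool_pos: [0.4669, -0.3407, 0.0921]
tool_rot: [3.141, 0.001, -0.954]
contact_force: [-2.7, -0.7, 5.4]
opening: 0.0509
```

```bash
python3 - <<'E'
from h import *
print(robot.observe()['torque'],robot.observe()['contact_force'],robot.observe()['tool_rot'][2])
a=cam('wrist');save(a,'w19',s=1.5)
E
```

```text
[-0.11458577  0.35301109  0.07988828] [-2.72709603 -0.72418512  5.36869921] -0.9536759825105112
```

View pics/w19.png

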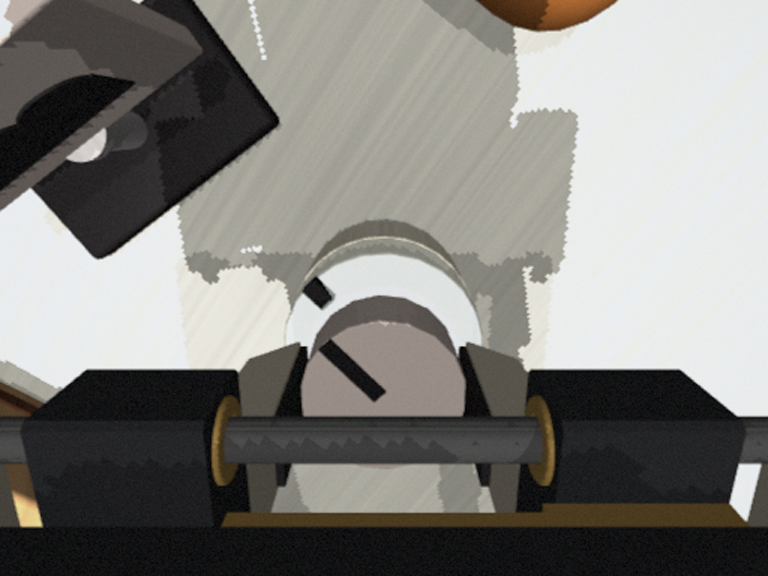

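```bash
python3 - <<'E'
from h import *
a=cam('wrist')
capang(a,(381/1.5,398/1.5),(325/1.5,345/1.5),(318/1.5,292/1.5))
# image-frame variant with perspective to axis at shoulder plane
p=onz(a,381/1.5,398/1.5,.108)
print(proj(a,[p[0],p[1],.083]))
E
```

```text
axis [ 0.46674678 -0.34030135  0.108     ] rib -0.1976226683409019 ridge -0.2719994712726979 remaining 0.07437680293179616 r 0.0341503808079289
(np.float64(254.13251046042816), np.float64(241.6325580019711))
```

Emit:
{"fn": "step_arm", "kwargs": {
  "moves": [
    [[0,0,0,0.03],[0,0,0,0.03],[0,0,0,0.03],[0,0,0,0.03],[0,0,0,0]]
  ]
}}

```text
time: 30.75
tool_pos: [0.4673, -0.3405, 0.092]
tool_rot: [-3.141, 0.001, -1.074]
contact_force: [-0.5, -0.1, 5.7]
opening: 0.0504
```

```bash
python3 - <<'E'
from h import *
print(robot.observe()['torque'],robot.observe()['contact_force'],robot.observe()['tool_rot'][2])
a=cam('wrist');save(a,'w20',(170,140,350,300),4)
E
```

```text
[0.09517722 0.11211382 0.05397274] [-0.49863952 -0.09508335  5.73268562] -1.0736273820199567
```

View pics/w20.png

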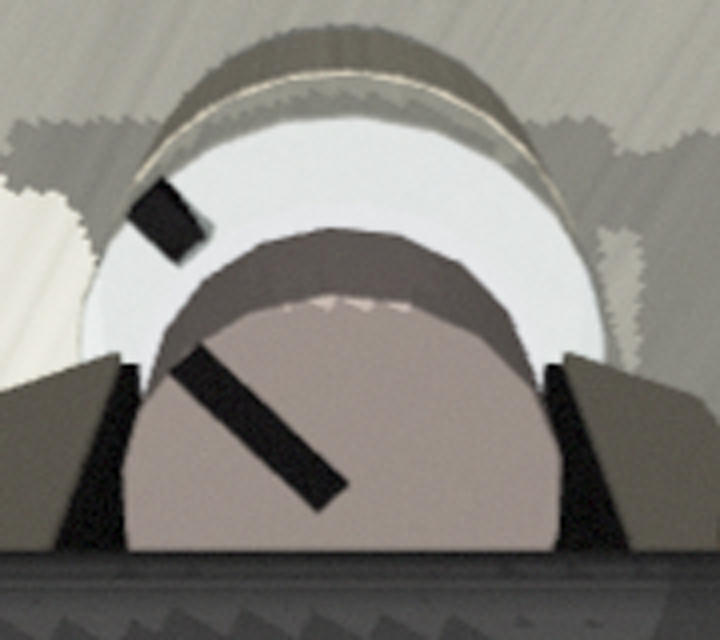

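The ridge now stays at the same tool-view pixel (318,292) while the jaws turned another 0.12 rad. So the cap is on its hard stop, with the jar yawing along slightly. Release.

Emit:
{"fn": "step_arm", "kwargs": {
  "moves": [
    [[0,0,0,0],[0,0,0,0],[0,0,0,0],[0,0,0,0],[0,0,0,0],[0,0,0,0]]
  ],
  "hand": 0.8
}}

```text
time: 31.3
tool_pos: [0.4672, -0.3409, 0.0915]
tool_rot: [3.141, 0.0, -1.077]
contact_force: [-0.7, 0.7, 0.7]
opening: 0.0733
```

Emit:
{"fn": "step_arm", "kwargs": {
  "moves": [
    [[0,0,-0.02,0],[0,0,-0.03,0],[0,0,-0.035,0],[0,0,-0.035,0],[0,0,-0.01,0],[-0.02,0,0,0],[-0.02,0,0,0],[0,0,0,0]]
  ]
}}

```text
time: 31.97
tool_pos: [0.4469, -0.3032, 0.2217]
tool_rot: [3.141, 0.002, -1.076]
contact_force: [1.9, -0.6, 0.3]
opening: 0.0734
```

```bash
python3 - <<'E'
from h import *
a=cam('wrist');save(a,'w21',s=1.5)
a=cam('scene');save(a,'s21',s=1.5)
go(.6,-.338,.2)
E
```

```text
pos [ 0.4482 -0.3056  0.2218] yaw -1.0765 d_tool mm (current yaw) [ 100.6 -118.2   21.8]
```

View pics/w21.png

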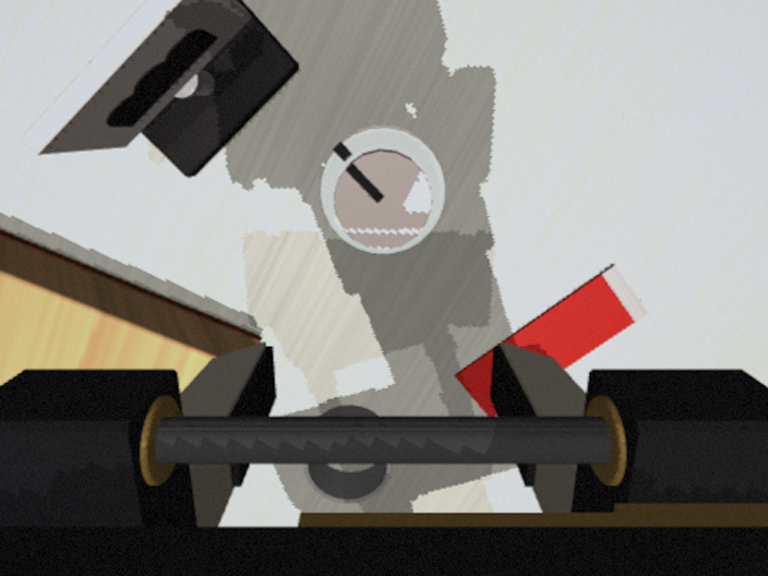

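View pics/s21.png

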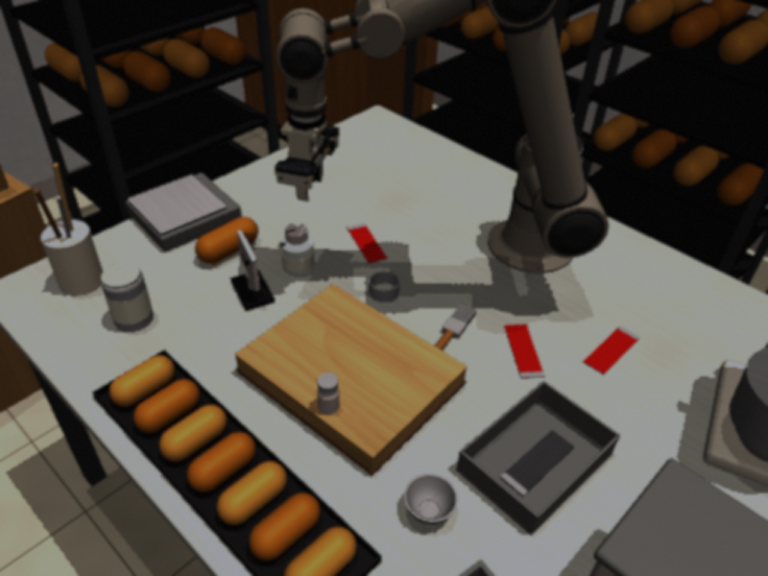

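In the wrist view the rib at (363,182) points straight at the ridge at (342,151), so the cap is home. In the scene view both scrapers are in the tub and the other items are undisturbed. Now I look closely at the sign.

Emit:
{"fn": "step_arm", "kwargs": {
  "moves": [
    [[0.0075,-0.031,0,0],[0.0075,-0.031,0,0],[0.0075,-0.031,0,0],[0.0075,-0.031,0,0],[0.007,-0.031,0,0],[0.007,-0.031,0,0]]
  ],
  "hand": 0.5
}}

```text
time: 32.57
tool_pos: [0.6347, -0.2566, 0.2209]
tool_rot: [3.141, 0.0, -1.077]
contact_force: [0.0, -1.6, 0.0]
opening: 0.0462
```

Emit:
{"fn": "step_arm", "kwargs": {
  "moves": [
    [[0,0,0,0.108],[0,0,0,0.108],[0,0,0,0.108],[0,0,0,0.108],[0,0,0,0.108],[0,0,0,0.108],[0,0,0,0.108],[0,0,0,0.108]]
  ]
}}

```text
time: 33.23
tool_pos: [0.6333, -0.2572, 0.2208]
tool_rot: [3.141, -0.0, -1.947]
contact_force: [1.1, 0.5, 0.7]
opening: 0.0464
```

Emit:
{"fn": "step_arm", "kwargs": {
  "moves": [
    [[0,0,0,0],[0,0,0,0]]
  ]
}}

```text
time: 33.4
tool_pos: [0.6332, -0.257, 0.221]
tool_rot: [3.141, -0.0, -1.938]
contact_force: [0.2, 0.1, -0.3]
opening: 0.0462
```

```bash
python3 - <<'E'
from h import *
a=cam('wrist');save(a,'w22',s=1.5)
b=cam('side');save(b,'d22',(310,200,400,320),6)
b=cam('scene');save(b,'s22',(145,140,195,215),8)
print(robot.observe()['qpos'])
E
```

```text
[-4.97286545e-01  6.50024298e-01  1.02675011e+00 -9.28106229e-05
  1.46500261e+00  3.01250579e+00]
```

View pics/w22.png

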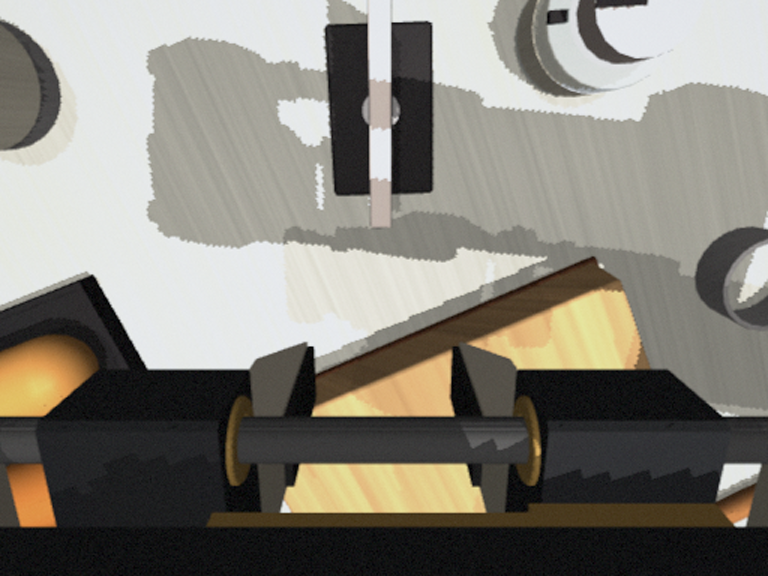

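View pics/d22.png

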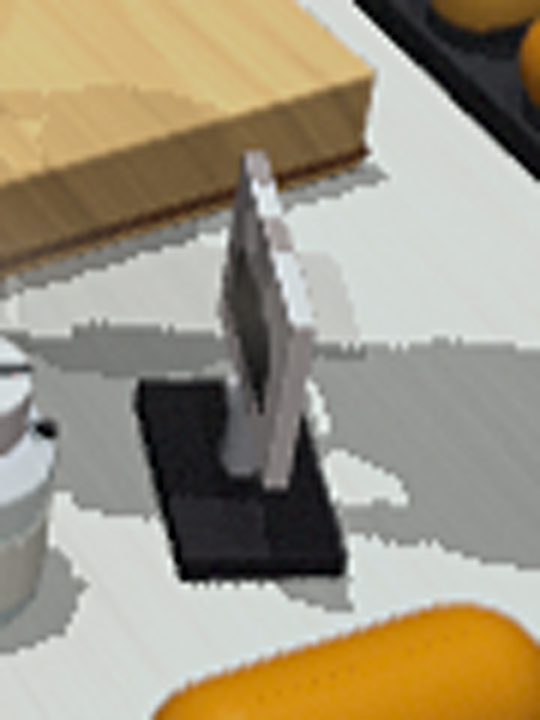

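View pics/s22.png

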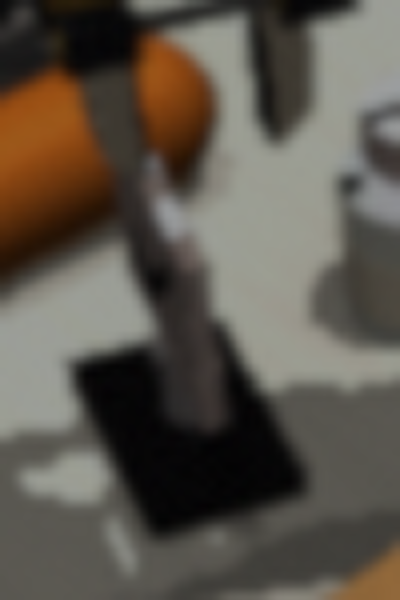

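```bash
python3 - <<'E'
from h import *
a=cam('wrist')
F=np.array([onz(a,u/1.5,v/1.5,.015) for u,v in [(326,24),(432,22),(433,191),(336,195)]])
print(F,F.mean(0)); 
e1=F[0]-F[3];e2=F[1]-F[2]; print('foot -y dir',np.arctan2(e1[1],e1[0]),np.arctan2(e2[1],e2[0]),np.linalg.norm(e1),np.linalg.norm(e2),np.linalg.norm(F[0]-F[1]),np.linalg.norm(F[2]-F[3]))
P=np.array([onz(a,u/1.5,v/1.5,.138) for u,v in [(369,5),(391,5),(391.5,227),(371,227)]])
print(P); d=(P[0]+P[1]-P[2]-P[3])/2; an=np.arctan2(d[1],d[0]); print('panel dir',an, np.linalg.norm(d),np.linalg.norm(P[0]-P[1]))
m=(P[2]+P[3])/2; print('panel centre',m+.055*d/np.linalg.norm(d))
E
```

```text
[[ 0.61594485 -0.40268067  0.015     ]
 [ 0.5521547  -0.3793657   0.015     ]
 [ 0.58721523 -0.27792083  0.015     ]
 [ 0.65178548 -0.29979828  0.015     ]] [ 0.60177507 -0.33994137  0.015     ]
foot -y dir -1.9060139235981617 -1.903556334230138 0.10894649481017618 0.10733266939389832 0.06791737816791177 0.06817580460023545
[[ 0.59241889 -0.37891669  0.138     ]
 [ 0.58378431 -0.37559265  0.138     ]
 [ 0.61708129 -0.28717748  0.138     ]
 [ 0.62615808 -0.290673    0.138     ]]
panel dir -1.933477360118391 0.09447513063764018 0.009252305279512141
panel centre [ 0.60210667 -0.34034743  0.138     ]
```

Emit:
{"fn": "step_arm", "kwargs": {
  "moves": [
    [[0.03,0,0,0],[0.03,0,0,0],[0.02,0,0,0],[0.009,-0.001,0,0],[0,0,0.02,0],[0,0,0.02,0],[0,0,0,0],[0,0,0,0]]
  ]
}}

```text
time: 34.27
tool_pos: [0.6015, -0.339, 0.1809]
tool_rot: [3.139, 0.001, -1.94]
contact_force: [0.4, -0.2, 0.9]
opening: 0.0459
```

```bash
python3 - <<'E'
from h import *
a=cam('wrist');save(a,'w23',s=1.5)
go(.602,-.340,.108,-1.933)
E
```

```text
pos [ 0.6022 -0.3394  0.1823] yaw -1.9402 d_tool mm (current yaw) [ 0.6 -0.1 74.3]
  turn -0.0072 then d_tool [ 0.6 -0.1 74.3]
```

View pics/w23.png

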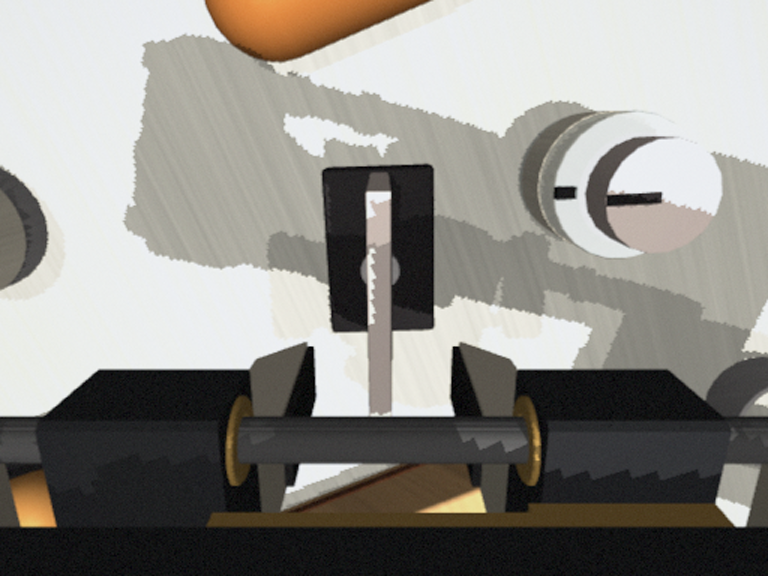

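```bash
python3 - <<'E'
from h import *
a=cam('wrist'); save(a,'w24',(340,60,500,190),5)
F=np.array([onz(a,u/1.5,v/1.5,.015) for u,v in [(323,169),(433,165),(433,328),(331,332)]])
print(F.mean(0)); 
e1=F[0]-F[3];e2=F[1]-F[2];e3=F[0]-F[1];e4=F[3]-F[2]; print([np.arctan2(e[1],e[0]) for e in (e1,e2,e3,e4)])
P=np.array([onz(a,u/1.5,v/1.5,.138) for u,v in [(366,191),(391,191),(391,412),(370,412)]])
print(P.mean(0)); d=(P[0]+P[1]-P[2]-P[3])/2; an=np.arctan2(d[1],d[0]); print('panel dir',an, np.linalg.norm(d))
capang(a,(660/1.5,197/1.5),(608/1.5,200/1.5),(565/1.5,192/1.5))
E
```

```text
[ 0.60345126 -0.34148602  0.015     ]
[np.float64(-1.9233758008943966), np.float64(-1.91072027086652), np.float64(-0.33319299717023554), np.float64(-0.32651516991974067)]
[ 0.60107998 -0.34653083  0.138     ]
panel dir -1.9326922583506376 0.09754689671958436
axis [ 0.46846243 -0.34082867  0.108     ] rib -0.31087734977599435 ridge -0.34598694017322335 remaining 0.03510959039722916 r 0.034267876850683575
```

View pics/w24.png

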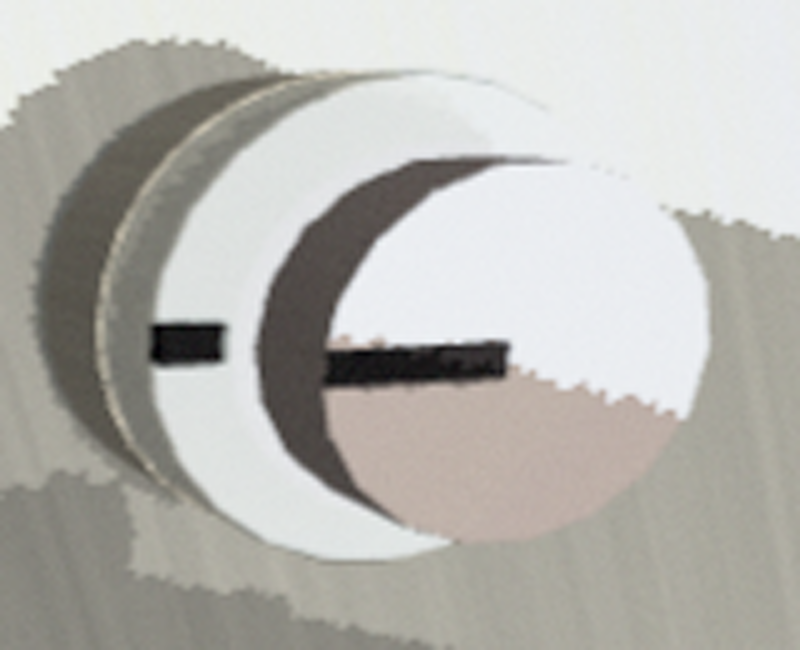

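Emit:
{"fn": "step_arm", "kwargs": {
  "moves": [
    [[0,0,0.025,-0.005],[0,0,0.025,0],[0,0,0.018,0],[0,0,0.006,0],[0,0,0,0],[0,0,0,0]]
  ]
}}

```text
time: 34.87
tool_pos: [0.6026, -0.3402, 0.1094]
tool_rot: [-3.139, -0.001, -1.936]
contact_force: [0.2, 0.2, 1.1]
opening: 0.0457
```

Emit:
{"fn": "step_arm", "kwargs": {
  "moves": [
    [[0,0,0,0],[0,0,0,0],[0,0,0,0],[0,0,0,0],[0,0,0,0],[0,0,0,0],[0,0,0,0],[0,0,0,0]]
  ],
  "hand": 0,
  "force": 15
}}

```text
time: 35.53
tool_pos: [0.6025, -0.3402, 0.108]
tool_rot: [-3.139, -0.0, -1.936]
contact_force: [5.6, -2.0, -0.2]
opening: 0.0096
```

```bash
python3 - <<'E'
from h import *
s=robot.observe();print(s['torque'],s['contact_force'],s['opening'],s['qpos'],s['tool_rot'])
E
```

```text
[-0.07151131 -0.63110639  0.05401163] [ 5.64975085 -2.03839588 -0.18054557] 0.009615702150410372 [-6.24758585e-01  7.46164087e-01  1.15898757e+00  2.58863646e-04
  1.23428266e+00  2.88207175e+00] [-3.13944386e+00 -3.17523171e-04 -1.93611956e+00]
```

Emit:
{"fn": "step_arm", "kwargs": {
  "moves": [
    [[0,0,0,-0.06],[0,0,0,-0.11],[0,0,0,-0.11],[0,0,0,-0.11],[0,0,0,-0.11],[0,0,0,-0.1],[0,0,0,0]]
  ]
}}

```text
time: 36.12
tool_pos: [0.6026, -0.3402, 0.108]
tool_rot: [-3.14, -0.002, -1.331]
contact_force: [5.1, -1.5, -0.4]
opening: 0.0097
```

Emit:
{"fn": "step_arm", "kwargs": {
  "moves": [
    [[0,0,0,-0.1],[0,0,0,-0.11],[0,0,0,-0.11],[0,0,0,-0.11],[0,0,0,-0.11],[0,0,0,-0.11],[0,0,0,-0.11],[0,0,0,-0.11]]
  ]
}}

```text
time: 36.78
tool_pos: [0.6027, -0.3401, 0.108]
tool_rot: [-3.142, -0.003, -0.461]
contact_force: [4.8, -2.0, -0.9]
opening: 0.0099
```

Emit:
{"fn": "step_arm", "kwargs": {
  "moves": [
    [[0,0,0,-0.11],[0,0,0,-0.11],[0,0,0,-0.11],[0,0,0,-0.11],[0,0,0,-0.11],[0,0,0,-0.11],[0,0,0,-0.11],[0,0,0,-0.11]]
  ]
}}

```text
time: 37.45
tool_pos: [0.6027, -0.34, 0.108]
tool_rot: [3.14, -0.002, 0.419]
contact_force: [4.6, -1.7, -0.8]
opening: 0.0101
```

Emit:
{"fn": "step_arm", "kwargs": {
  "moves": [
    [[0,0,0,-0.11],[0,0,0,-0.11],[0,0,0,-0.11],[0,0,0,-0.11],[0,0,0,-0.11],[0,0,0,0]]
  ]
}}

```text
time: 37.95
tool_pos: [0.6026, -0.3399, 0.108]
tool_rot: [3.139, -0.001, 0.969]
contact_force: [5.4, -0.7, -0.6]
opening: 0.0102
```

```bash
python3 - <<'E'
from h import *
s=robot.observe();print(s['torque'],s['contact_force'],s['opening'],s['tool_rot'],s['tool_pos'])
a=cam('wrist');save(a,'w25',s=1.5)
E
```

```text
[-0.14973578 -0.79552098  0.01111605] [ 5.39860883 -0.73084973 -0.59171092] 0.010174158013957341 [ 3.13935097e+00 -5.43125848e-04  9.68609863e-01] [ 0.60264297 -0.33993956  0.10803743]
```

View pics/w25.png

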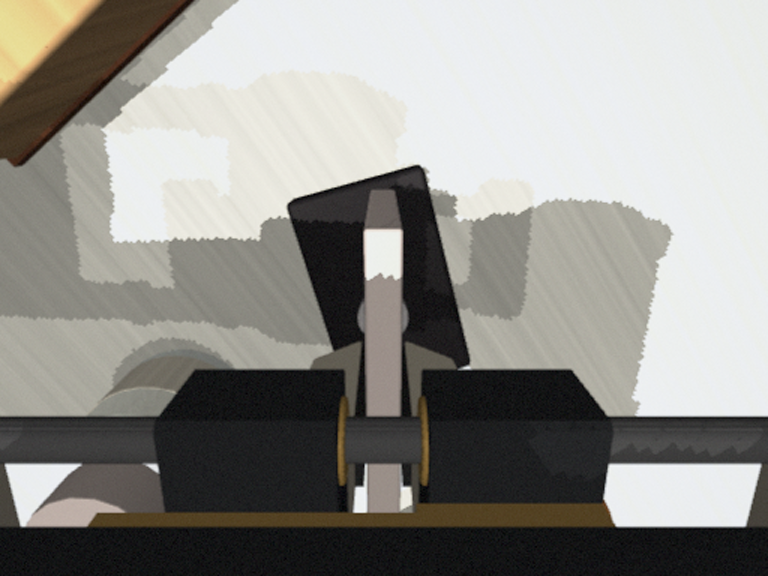

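Emit:
{"fn": "step_arm", "kwargs": {
  "moves": [
    [[0,0,0,-0.1],[0,0,0,-0.1],[0,0,0,-0.06],[0,0,0,0],[0,0,0,0]]
  ]
}}

```text
time: 38.42
tool_pos: [0.6026, -0.3399, 0.108]
tool_rot: [3.139, 0.0, 1.223]
contact_force: [5.1, -0.7, -0.8]
opening: 0.0094
```

```bash
python3 - <<'E'
from h import *
print(robot.observe()['tool_rot'])
a=cam('wrist');save(a,'w26',s=1.5)
E
```

```text
[3.13936178e+00 3.65224665e-05 1.22258907e+00]
```

View pics/w26.png

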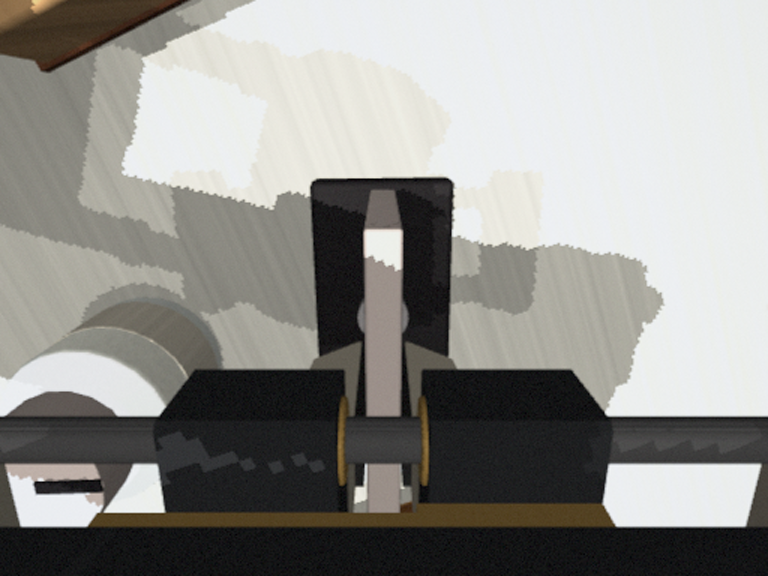

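```bash
python3 - <<'E'
from h import *
a=cam('wrist'); w=robot.observe()['tool_rot'][2]
Q=[onz(a,u/1.5,v/1.5,.015) for u,v in [(312,182),(452,179),(319,355),(448.5,355)]]
f=lambda p,q:np.arctan2((p-q)[1],(p-q)[0])
print(w,f(Q[0],Q[2]),f(Q[1],Q[3]),f(Q[0],Q[1])-np.pi/2)
T=[onz(a,u/1.5,v/1.5,.138) for u,v in [(363,229),(404,229),(367,512),(400,512)]]
print('panel',f(T[0],T[2]),f(T[1],T[3]))
E
```

```text
1.2222544589054016 1.2238729339126841 1.242289420715755 1.2438445461078338
panel 1.2258102485341404 1.2212249581932775
```

Emit:
{"fn": "step_arm", "kwargs": {
  "moves": [
    [[0,0,0,-0.012],[0,0,0,0],[0,0,0,0]]
  ]
}}

```text
time: 38.77
tool_pos: [0.6026, -0.34, 0.108]
tool_rot: [3.139, 0.0, 1.234]
contact_force: [4.9, -0.4, -0.2]
opening: 0.0098
```

Emit:
{"fn": "step_arm", "kwargs": {
  "moves": [
    [[0,0,0,0],[0,0,0,0],[0,0,0,0],[0,0,0,0],[0,0,0,0],[0,0,0,0]]
  ],
  "hand": 0.5
}}

```text
time: 39.27
tool_pos: [0.6015, -0.3398, 0.1077]
tool_rot: [-3.141, 0.0, 1.236]
contact_force: [-0.2, 0.1, -0.4]
opening: 0.0439
```

Emit:
{"fn": "step_arm", "kwargs": {
  "moves": [
    [[0,0,-0.02,0],[0,0,-0.03,0],[0,0,-0.035,0],[0,0,-0.035,0],[-0.035,0,0,0],[-0.035,0,0,0],[-0.02,0,0,0],[0,0,0,0]]
  ]
}}

```text
time: 39.93
tool_pos: [0.5697, -0.4292, 0.2273]
tool_rot: [-3.141, 0.002, 1.231]
contact_force: [0.7, -0.9, -0.1]
opening: 0.046
```

```bash
python3 - <<'E'
from h import *
print(robot.observe()['tool_pos'],robot.observe()['tool_rot'])
a=cam('wrist');save(a,'w27',s=1.5)
a=cam('scene');save(a,'s27',s=1.5)
a=cam('side');save(a,'d27',s=1.5)
E
```

```text
[ 0.56966246 -0.42921644  0.22734136] [-3.14120726e+00  1.75650855e-03  1.23090400e+00]
```

View pics/w27.png

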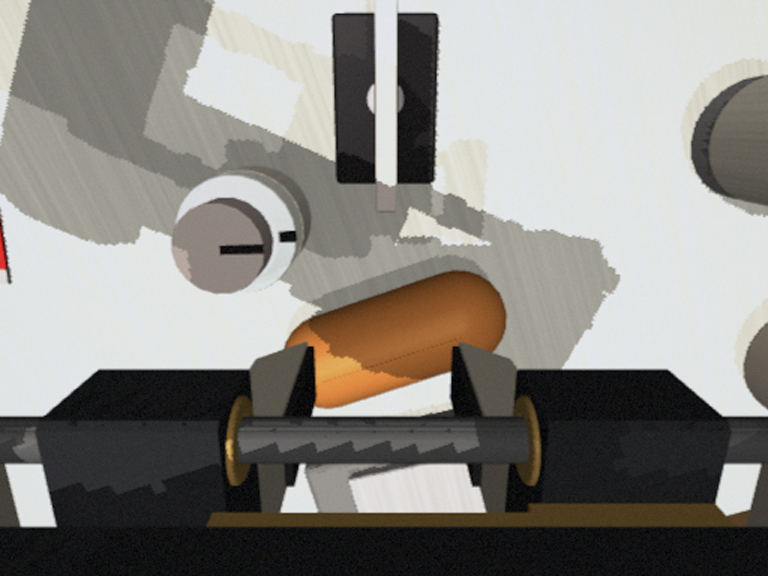

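View pics/s27.png

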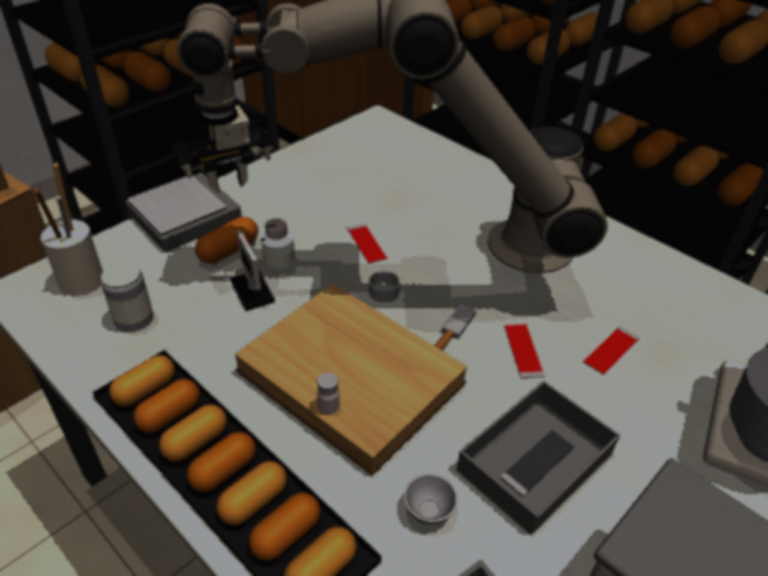

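View pics/d27.png

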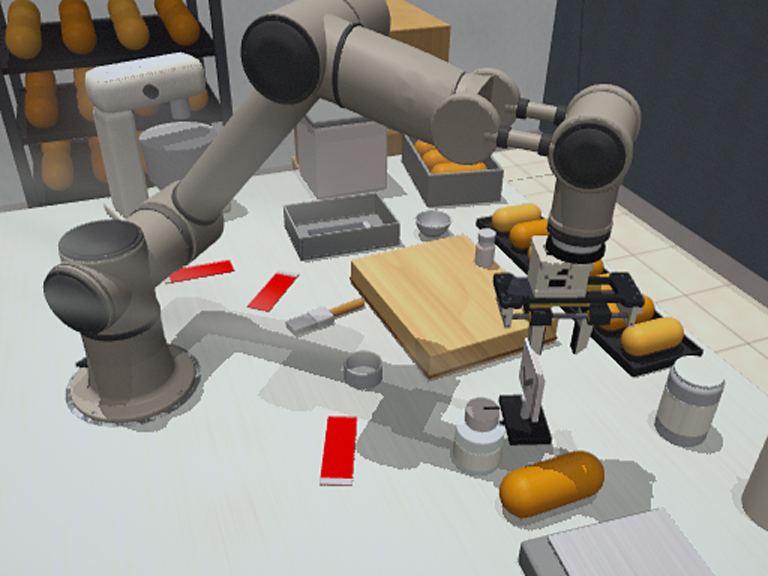

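The jar has been shifted a few cm: in the scene view it went from (297,250) to (277,245). It is still upright, and no gripper force spike coincided, so this looks like the announced knock. I check the cap angle, the sign and clearances.

```bash
python3 - <<'E'
from h import *
a=cam('wrist'); save(a,'w28',(100,90,230,210),6)
b=cam('side'); save(b,'d28',(290,220,410,350),5)
F=[onz(a,u/1.5,v/1.5,.015) for u,v in [(332,15),(438,13),(433,183),(338,183)]]
f=lambda p,q:np.arctan2((p-q)[1],(p-q)[0])
print('foot',f(F[0],F[3]),f(F[1],F[2]),f(F[0],F[1])-np.pi/2,f(F[3],F[2])-np.pi/2)
P=[onz(a,u/1.5,v/1.5,.138) for u,v in [(375.5,5),(397.5,5),(396.5,211),(376.5,211)]]
print('panel',f(P[0],P[3]),f(P[1],P[2]))
capang(a,(221/1.5,250.5/1.5),(263/1.5,248.5/1.5),(288/1.5,236.5/1.5))
E
```

```text
foot 1.2470409249300898 1.2349481734935828 1.2529923206087843 1.2361442388543096
panel 1.237535783183596 1.239200346202367
axis [ 0.49244949 -0.38276762  0.108     ] rib -0.28601652663732263 ridge -0.2503674161143919 remaining -0.03564911052293063 r 0.032995067872964134
```

View pics/w28.png

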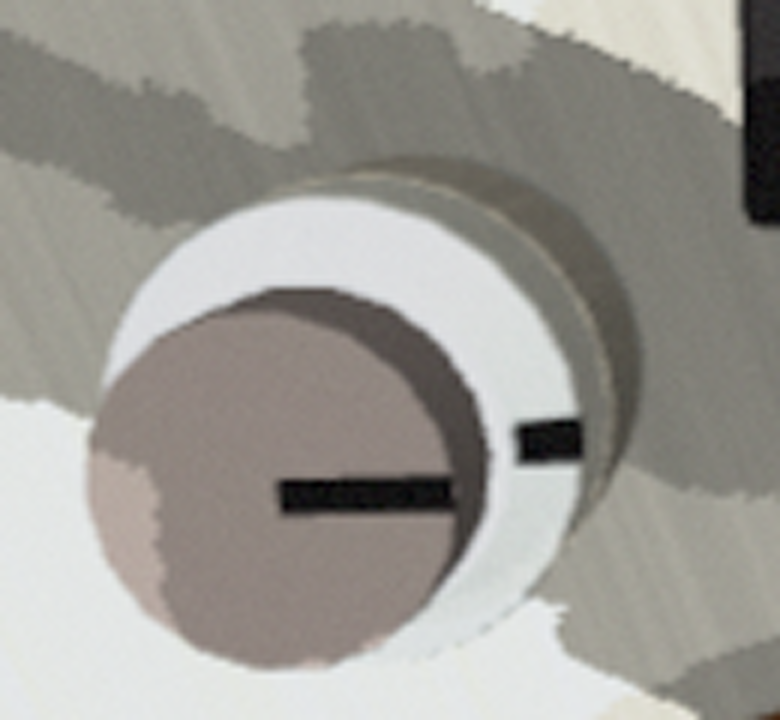

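View pics/d28.png

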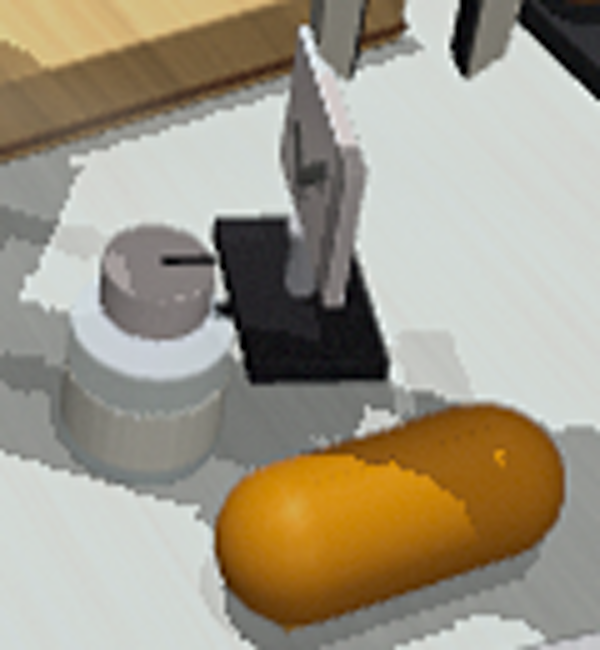

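All checks pass: rib and ridge agree within measurement noise, the tick faces the robot, and panel and foot agree within 0.01 rad. Handing in.

```bash
python3 - <<'E'
from h import *
print(robot.hand_in())
E
```

```text
the job is handed in; nothing more can be done
None
```

The job is done and handed in at about 40 s on the robot's clock; no verdict was reported.

- **Scrapers:** There were two on the board. I slid each over the near edge, pinched it across its width and laid it in the tub. The last pictures show them lying flat, one on top of the other, below the rim. I left the red look-alikes alone.
- **Cap:** I turned it about 1.9 rad clockwise until it hit its stop. Near the stop the loose jar turned with it by about 0.1–0.2 rad. Two views put the rib 0.035 rad short of and 0.036 rad past the ridge, so they disagree slightly but average to in line.
- **Sign:** I turned the panel counter-clockwise by half a turn, last of all. The tick faces the robot, and panel (1.238 rad) and foot (about 1.243 rad) agree within about 0.01 rad.
- **Jar moved:** Some time between my closing the cap and the last pictures, the jar shifted about 5 cm, and it now stands between the sign and the loaf. I took this to be the knock mentioned in the task, as I saw no force spike on the arm. It is upright and looks clear of both, so I left it there.
- **Bystanders:** The shaker, bowl, brush, cutter and loaf look unmoved by eye; I did not measure them again.

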